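# Stow the wheel locks and lock the organizer lid

## Task

Get the organizer ready to travel: slide its lid fully open to the end stop by the grip, then put every round splined wheel lock from the bench down inside its bays, spread out so that no two touch. Slide the lid fully shut to its stop, turn both captive lid screws clockwise to their stops with the T-handle driver (not with the fingers), and put the driver back upright in its hole in the tool block. Leave the plain hex nuts and everything else where they are.

Things in the scene. Friction and masses are not known exactly. Their poses are not given: they have to be found in the camera images.
- organizer: Fixed gray plastic organizer box, 134 mm (its x) by 370 mm (its y) by 56 mm high, plus low lid rails to 68 mm; origin at the centre of its underside on the bench. Its -y half holds three open-topped bays side by side along y, each 120 mm (x) by 47 mm (y), 50 mm deep, separated by 3 mm walls 44 mm high above the bay floors; its +y half is a closed fixed deck 56 mm high, over which the lid slides when opened.
- bay1 (a point): Centre of the inner floor of the bay furthest along -y (6 mm above the bench); axes as the organizer's.
- bay2 (a point): Centre of the inner floor of the middle bay, 50 mm from the next ones.
- bay3 (a point): Centre of the inner floor of the bay next to the fixed deck.
- lid (a joint): Sliding lid, 122 by 184 by 5 mm, its top 62.5 mm above the bench: 0 = fully shut against its stop (covers the bays), 0.182 m = fully open against its end stop, along the organizer's +y. May start a little open. It slides with 6 N of friction and stays where it is left.
- lid_grip (a point): Centre line of the black grip bar that stands up in the middle of the lid; this point is 21 mm above the lid's top face and 10 mm below the bar's top. The bar is 70 mm long (organizer's x), 14 mm thick (organizer's y). Axes as the organizer's; moves with the lid.
- screw_near (a joint): Quarter-turn captive lid screw at the lid's -y end on its -x side, turns with 0.06 N m of friction and stays where left: 0 = free, slot along the organizer's y; grows clockwise seen from above to the stop at 1.571 rad = locked, slot along the organizer's x. Starts at 0.15 to 0.4.
- screw_far (a joint): The same on the lid's +x side.
- head_near: Steel head of screw_near, 27 mm across, moving with the lid; origin on its axis at the lid's top face (63 mm above the bench), head top 10 mm above the origin, slot floor 2 mm above the origin. The straight slot runs along this body's own y, 5.5 mm wide, 8 mm deep, through the middle and open at both ends. With the lid shut it is 75 mm towards -y and 44 mm towards -x (organizer's axes) from the grip bar.
- head_far: The same head of screw_far, 44 mm towards +x.
- driver_bar (a point): Centre of the crossbar of the loose T-handle slot driver (140 g): bar 75 mm long along this point's x, 16 mm thick (y), 18 mm high. The point's z points up the driver, blade straight below. Below the bar a 10 mm round shaft with a 32 mm collar whose underside is 34 mm below this point; the flat blade's end is 84 mm below this point, 18 mm wide along the point's x (parallel to the bar), 3 mm thick along y, thinned to 2 mm over the last 4 mm.
- block_hole (a point): Centre of the mouth of the round 24 mm hole, on top of the fixed 66 by 110 by 56 mm light wood tool block. The driver stands in it, blade down, collar resting on the block's top, so the crossbar's centre is then 34 mm above this point. It may face any way.
- lock1_mid (a point): Chrome wheel lock, 38 mm tall: a round splined body 20 mm across (22 mm over its ribs as seen, 20 mm to grip) standing on a flat 30 mm washer 4 mm thick; 70 g. Point on its axis half-way up (19 mm above its underside), z along its axis. Two or three locks are on the bench; absent ones read None.
- lock2_mid (a point): Another wheel lock, the same.
- lock3_mid (a point): Another wheel lock, the same.
- hexnut1: Plain hex wheel nut, 21 mm across flats, 29 mm tall, no washer: to be left alone. Origin under its centre.
- hexnut2: Another plain hex nut, to be left alone.
- nut_cover: Yellow plastic lug nut cover, 42 mm across, 45 mm tall; leave alone.
- brush_handle: Aluminium hub brush handle standing upright, 26 mm across, 120 mm tall; leave alone.
- spray: Spray can, 54 mm across, 130 mm tall; leave alone.
- socket: Dark steel socket, 29 mm across, 38 mm tall; leave alone.
- parts_dish: Steel parts dish, 110 mm across, 30 mm tall; leave alone.
Mind the look-alikes: they are no part of the job. What is shaped like the part that bears lock2_mid but pink is not meant.

How it is judged:
By the outcome, as a careful person would: the job done as asked, in the order asked, and still so for the second after the job is handed in, with the robot touching nothing.
Of lock1, lock2, lock3 only 2 to 3 are there at a start; the rules pass over those that are not, and their reading is None.
At some moment in a run one of lock1, lock2, lock3 may be knocked a few centimetres aside while the robot is not near it.
It also fails if it takes over 210 s, if anything falls off the work surface, if the arm or the gripper's body presses on something with over 40 N, if the wrist force passes 120 N, or if a joint passes its speed limit or range.

## Robot

A 6-joint arm with a two-finger parallel gripper is mounted at the origin on the work surface. World frame = base frame: x ahead of the robot, y to its left, z up, the work surface at z = 0. Lengths are in m, angles in rad, forces in N, time in s.
With the tool pointing down it reaches from about 0.375 to 0.975 m from the base axis. Payload 3.8 kg.
Tool frame: the origin (TCP) lies at the very end of the fingers, on their centre line; the grasp point (between the pads) lies bot.grasp_offset behind it (bot.grasp_offset is the distance from the TCP to the grasp point, in m); y points along the fingers, x is the direction in which the jaws open and shut, and the axes are right-handed (so a half turn about y gives the same grasp; the last joint's range is limited). The gripper opens to 85 mm and grips with 20 to 120 N. Pads are 22 mm wide; open, the fingers measure 114 mm over their backs; the gripper's body (76 mm by 85 mm) begins 54 mm behind the grasp point. The pads swing forward as they close: fully open they stand 13 mm farther back than shut.
Start: joints at [-1.193, 0.264, 1.604, -0, 1.274, -0.037], TCP at [0.272, -0.618, 0.231] pointing down, gripper open.
Joint ranges: [-2.63, 2.63], [-0.94, 2.18], [0.31, 2.57], [-1.31, 4.45], [0, 2.66], [-2.55, 2.55]. Speed limits (rad/s): [2.57, 2.57, 3.14, 3.14, 3.14, 3.14].

## Interface

Orientations are given as a rotation vector (axis times angle).
In Python, from workcell import sensors, read_camera, job, bot gives the robot as it stands.
- The arm moves only by the tool arm_command, never from a script. Its argument "deltas" is a list of rows, each a list of 4 numbers: the shift along the tool's x, y, z in m, then the turn about the tool's y in rad. A call has 1 to 20 rows; each row shifts and turns the commanded pose from where the row before left it, along the tool's axes as they then stand; what a row does not reach is not made up. A row lasts 1/8 s, in which the tool goes at most 62.5 mm and 10.7 degrees, less where a joint would pass 70% of its speed; a pose out of reach is approached as far as the arm can. A call is refused whole if a number of a shift passes 0.0625 or a number of a turn 0.188, either way. A call with a gripper value outside its range is refused whole. "fingers" is the finger opening in m, from 0 to 0.0854, set as the call begins (left out, the last holds). The fingers move at their own pace and stop on an object; "newtons" is the grip in N (left out, the last holds). Time passes only in rows, so rows that do not move let the fingers close. It gives the time, the measured TCP pose, the force and the opening at its end, in the units of the state.
- sensors.read_state(): the state, without advancing time (a new reading comes with each control period).
- read_camera(name): name is "scene" or "top" or "wrist"; returns a dict with "color" (400x640x3 uint8, red, green, blue), "vfov" (degrees; the focal length in pixels is half the picture's height over the tangent of half this angle, whatever the lens; pixels are square), "cx", "cy" (the principal point, pixels), "R" (3x3) and "t" (3): a world point X has camera coordinates R X + t; the wrist camera has in their place "T_tool_cam" (4x4, takes a point from camera to tool coordinates, whose origin is the TCP and whose axes are the tool frame's). Camera axes: x right, y down, z forward; pixel columns grow to the right and rows downward; lengths in m; the calibration is good to about 2 mm. A picture is of the moment at which its call begins: read the wrist's pose just before it. There is no depth.
- job.finish_job(): hands the job in, once; it reports no verdict.
The state is a dict: "time": time; "q": joint angles; "joint_vel": joint speeds; "joint_torque": joint torques, N m; "tool_pos": TCP position; "tcp_rot": TCP orientation; "wrist_force": force on the tool from outside, world axes, zero at the start; "torque": the same for the moment, N m; "width": opening from 0.0 (shut) to 1.0 (fully open).
Only numpy, scipy, OpenCV 4.12 (cv2) and the standard library are available. Lean on these libraries where they do the work, as an engineer would, in place of code of your own. Each camera call takes 0.05 s, during which the arm holds its last target.

## Working session

There is one attempt and no reset: what is moved stays moved. The work goes in short steps, Python scripts to look and compute and a tool call to move; the robot and the scene stay as the last step left them, time stands still between calls to the robot, and variables do not carry over. Pictures are saved under pics/ and viewed, and the job is handed in when it is done.

Besides the shell and the picture viewer there is one more tool, called after ">>>" by a JSON object that holds its "method" and its "body". arm_command: Moves the arm, as the interface text tells. Its arguments: {"type":"object","properties":{"deltas":{"type":"array"},"fingers":{"type":"number"},"newtons":{"type":"number"}},"required":["deltas"]}

```bash
ls; mkdir -p pics; cat > h.py <<'E'
import numpy as np, cv2
from scipy.spatial.transform import Rotation as Ro
from workcell import sensors, read_camera, job, bot
def cam(name):
    s=sensors.read_state(); c=read_camera(name); h,w=c['color'].shape[:2]
    f=h/2/np.tan(np.radians(c['vfov'])/2)
    if name=='wrist':
        T=np.array(c['T_tool_cam']); Rt=Ro.from_rotvec(s['tcp_rot']).as_matrix(); p=np.array(s['tool_pos'])
        Rw=Rt@T[:3,:3]; o=p+Rt@T[:3,3]
    else:
        R=np.array(c['R']); Rw=R.T; o=-R.T@np.array(c['t'])
    return dict(img=c['color'],f=f,cx=c['cx'],cy=c['cy'],Rw=Rw,o=o)
def ray(c,u,v,z):
    d=c['Rw']@np.array([(u-c['cx'])/c['f'],(v-c['cy'])/c['f'],1]); return c['o']+d*(z-c['o'][2])/d[2]
def proj(c,X):
    x=c['Rw'].T@(np.array(X)-c['o']); return c['f']*x[:2]/x[2]+[c['cx'],c['cy']]
def save(c,n,box=None,k=1):
    im=c['img'][...,::-1]
    if box: im=im[box[1]:box[3],box[0]:box[2]]
    im=cv2.resize(im,None,fx=k,fy=k,interpolation=cv2.INTER_CUBIC); cv2.imwrite('pics/'+n+'.png',im)
E
python3 - <<'E'
from h import *
print(sensors.read_state(), bot.grasp_offset)
for n in('scene','top','wrist'):
    c=cam(n); save(c,n+'0'); print(n,c['f'],c['cx'],c['cy'],c['o'],c['Rw'].round(3).tolist())
E
```

```text
pics
{'time': 0.0, 'q': array([-1.19290788e+00,  2.64805480e-01,  1.60540884e+00,  1.37416773e-05,
        1.27368225e+00, -3.69008551e-02]), 'joint_vel': array([ 0.00028179,  0.00015569, -0.00077155, -0.00092192, -0.00076961,
        0.00035067]), 'joint_torque': array([ 2.20130845e-03, -5.15105939e+01, -3.67313325e+01, -2.01613796e-05,
        1.29022033e-02,  1.71514796e-05]), 'tool_pos': array([ 0.27175044, -0.61706829,  0.22990795]), 'tcp_rot': array([-1.37597291,  0.89983616, -0.89675446]), 'wrist_force': array([ 0.39199286, -0.17372305,  0.51170567]), 'torque': array([ 0.07440157, -0.0070564 ,  0.01767169]), 'width': 0.9977620268579848} 0.0187
scene 425.7078253822094 318.55056106836014 195.68819066851006 [1.30202287 0.03816866 0.77737832] [[-0.085, 0.701, -0.709], [0.996, 0.068, -0.052], [0.012, -0.71, -0.704]]
top 405.08146835151405 312.9744255014199 194.15093285558893 [0.53817209 0.00955183 1.24573474] [[-0.014, -0.999, 0.032], [-1.0, 0.014, 0.008], [-0.008, -0.032, -0.999]]
wrist 280.93038676683545 319.03001475074734 200.61578211674538 [ 0.33720899 -0.58852549  0.3730069 ] [[0.402, -0.877, -0.262], [-0.916, -0.386, -0.112], [-0.003, 0.285, -0.958]]
```

View pics/scene0.png

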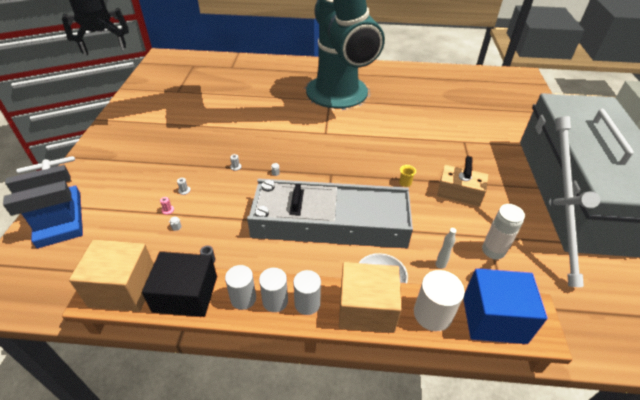

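View pics/top0.png

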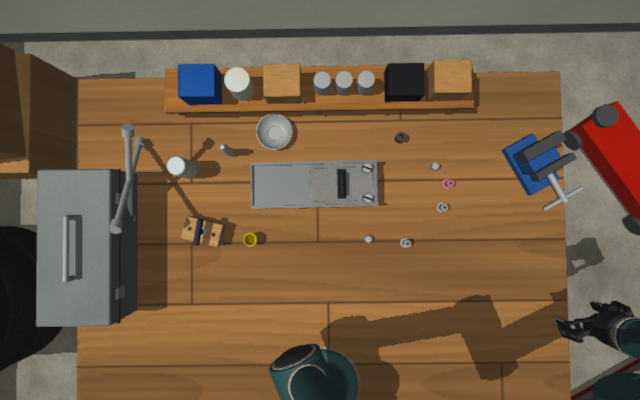

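View pics/wrist0.png

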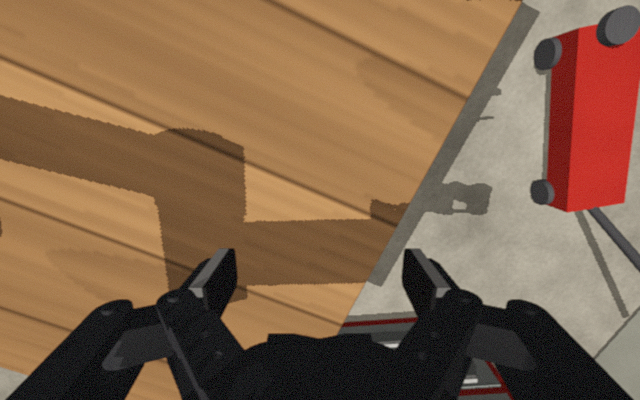

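The top view shows the organizer at about (315,185). Around it are small round things at (442,207), (406,243), a pink one at (448,183), small nuts at (435,166) and (369,239), the socket at (401,137), and the tool block at (205,231). Next I'll zoom in on them.

```bash
python3 - <<'E'
from h import *
c=cam('top'); save(c,'t1',(340,120,480,260),5)
save(c,'t2',(160,120,400,260),3.3)
c=cam('scene'); save(c,'s1',(140,140,300,250),5)
E
```

```text
(no output)
```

View pics/t1.png

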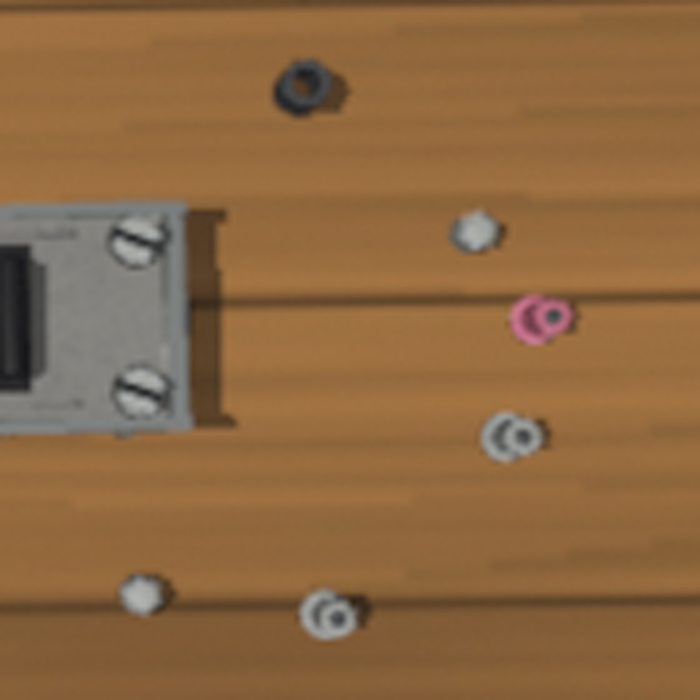

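View pics/t2.png

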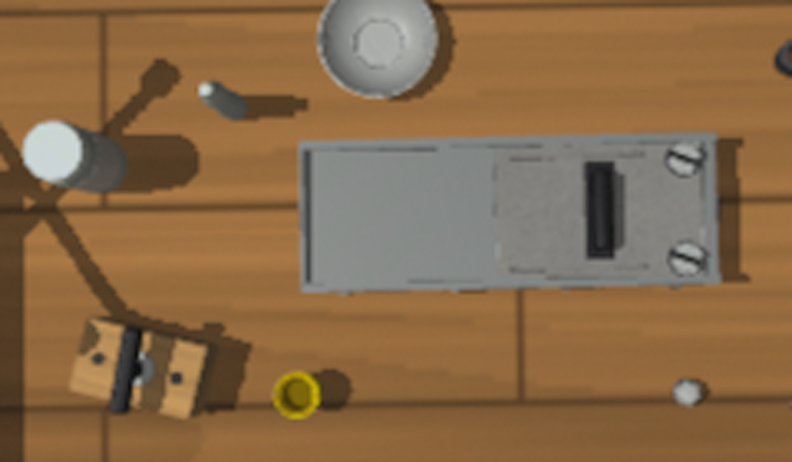

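View pics/s1.png

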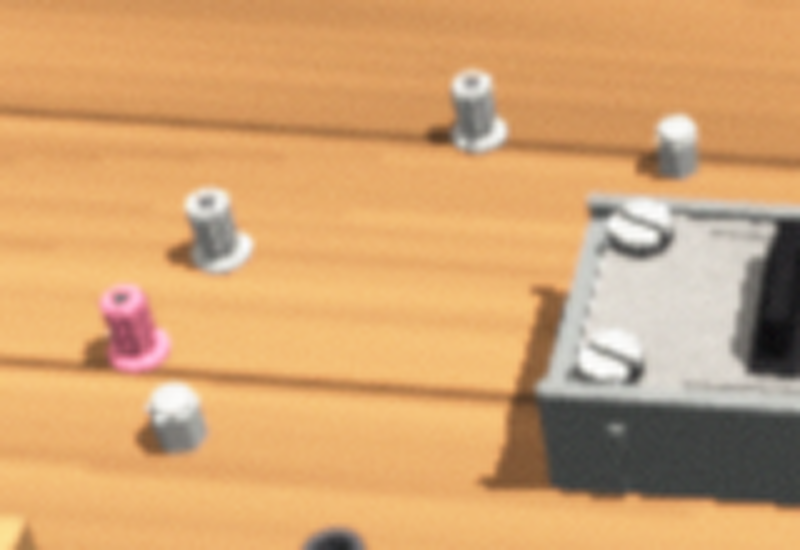

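The two chrome locks with washers and a hole on top are at top (442,207) and (406,243). The one at (448,183) is the pink decoy. The items at (435,166) and (369,239) have no washer, so they're the hex nuts. I see no third lock. Next come coarse positions.

```bash
python3 - <<'E'
from h import *
c=cam('top')
def T1(u,v):return 340+u/5,120+v/5
def T2(u,v):return 160+u/3.3,120+v/3.3
P=lambda n,uv,z:print(n,uv,ray(c,*uv,z).round(3))
P('lockA',T1(524,437),.038);P('lockB',T1(338,619),.038);P('lockAwash',T1(507,437),.004)
P('screw_far',T1(137,241),.073);P('screw_near',T1(141,391),.073)
P('grip',T2(600,210),.0935)
for q in((302,143),(714,136),(719,283),(302,292)):P('corner',T2(*q),.068)
P('bar',T2(127,369),.09);P('bar ends',T2(134,328),.099);P('bar ends',T2(120,411),.099)
for q in((92,318),(210,345),(194,418),(71,388)):P('block',T2(*q),.056)
s=cam('scene')
for n,u,v,z in(('A',209,203,.038),('B',472,83,.038)):print(n,ray(s,140+u/5,140+v/5,z).round(3))
R=Ro.from_rotvec(sensors.read_state()['tcp_rot']).as_matrix();print(R.round(3))
E
```

```text
lockA (444.8, 207.4) [ 0.532 -0.372  0.038]
lockB (407.6, 243.8) [ 0.425 -0.26   0.038]
lockAwash (441.4, 207.4) [ 0.532 -0.373  0.004]
screw_far (367.4, 168.2) [ 0.649 -0.14   0.073]
screw_near (368.2, 198.2) [ 0.562 -0.141  0.073]
grip (341.81818181818187, 183.63636363636363) [ 0.604 -0.064  0.093]
corner (251.5151515151515, 163.33333333333334) [0.668 0.197 0.068]
corner (376.3636363636364, 161.21212121212122) [ 0.669 -0.167  0.068]
corner (377.8787878787879, 205.75757575757575) [ 0.539 -0.169  0.068]
corner (251.5151515151515, 208.4848484848485) [0.537 0.198 0.068]
bar (198.4848484848485, 231.8181818181818) [0.472 0.347 0.09 ]
bar ends (200.60606060606062, 219.3939393939394) [0.508 0.338 0.099]
bar ends (196.36363636363637, 244.54545454545456) [0.437 0.35  0.099]
block (187.87878787878788, 216.36363636363637) [0.516 0.388 0.056]
block (223.63636363636363, 224.54545454545456) [0.491 0.282 0.056]
block (218.78787878787878, 246.66666666666669) [0.426 0.297 0.056]
block (181.5151515151515, 237.57575757575756) [0.454 0.407 0.056]
A [ 0.537 -0.367  0.038]
B [ 0.43  -0.256  0.038]
[[ 0.403 -0.     0.915]
 [-0.915  0.001  0.403]
 [-0.001 -1.     0.   ]]
```

>>> {"method": "arm_command", "body": {"deltas": [[-0.031,-0.002,0.044,0],[-0.031,-0.002,0.044,0],[-0.031,-0.002,0.044,0],[-0.031,-0.002,0.044,0],[-0.031,-0.002,0.044,0],[-0.031,-0.002,0.044,0],[-0.031,-0.002,0.044,0],[-0.031,-0.002,0.044,0],[-0.031,-0.002,0.044,0],[-0.031,-0.002,0.044,0],[-0.031,-0.002,0.044,0],[-0.031,-0.002,0.044,0],[0,0,0,0.138],[0,0,0,0.138],[0,0,0,0.138],[0,0,0,0],[0,0,0,0]]}}

```text
time: 2.48
tool_pos: [0.6053, -0.0646, 0.2553]
tcp_rot: [-1.211, 1.207, -1.207]
wrist_force: [0.3, 0.0, 0.5]
width: 1.002
```

```bash
python3 - <<'E'
from h import *
c=cam('wrist'); save(c,'w1',None,1.25); np.save('w1.npy',c)
s=sensors.read_state();print(s['tool_pos'],Ro.from_rotvec(s['tcp_rot']).as_matrix().round(3).tolist(),s['q'].round(3))
E
```

```text
[ 0.60531386 -0.06457836  0.25535011] [[0.002, 0.0, 1.0], [-1.0, 0.0, 0.002], [-0.0, -1.0, 0.0]] [-0.147  0.126  1.723  0.     1.293  1.421]
```

View pics/w1.png

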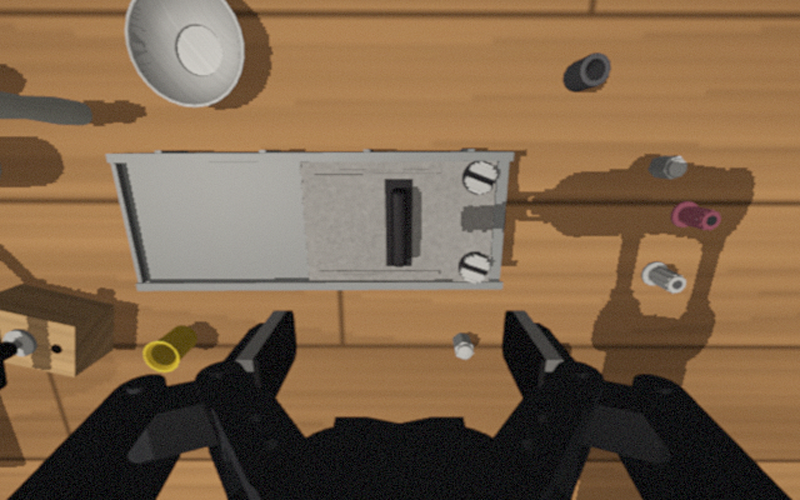

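The wrist view shows the grip bar at about (400,226) and the screws at (480,178) and (475,267), in 1.25x pixels. Now I'll convert those to positions.

```bash
python3 - <<'E'
from h import *
c=np.load('w1.npy',allow_pickle=True).item()
save(c,'w1c',(230,110,420,240),4)
P=lambda n,u,v,z:print(n,ray(c,u/1.25,v/1.25,z).round(4))
P('grip',401,227,.0935);P('far',480,178,.073);P('near',475,266,.073)
for q in((109,157),(513,154),(501,287),(137,288)):P('corner',*q,.068)
E
```

```text
grip [ 0.608  -0.0666  0.0935]
far [ 0.6491 -0.1384  0.073 ]
near [ 0.5645 -0.1393  0.073 ]
corner [0.6667 0.1991 0.068 ]
corner [ 0.6702 -0.168   0.068 ]
corner [ 0.5404 -0.1682  0.068 ]
corner [0.5384 0.2007 0.068 ]
```

View pics/w1c.png

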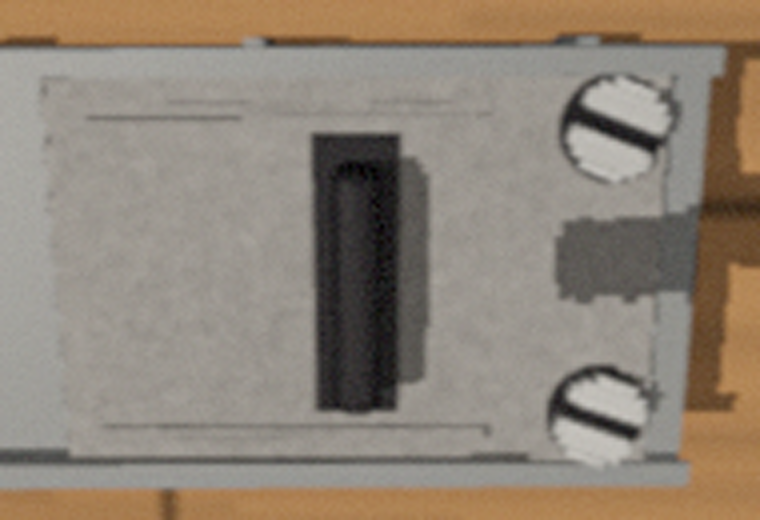

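>>> {"method": "arm_command", "body": {"deltas": [[0,0.04,0,0],[0,0.04,0,0],[0,0.04,0,0],[0,0.03,0,0],[0,0.02,0,0],[0,0.016,0,0],[0,0,0,0],[0,0,0,0]]}}

```text
time: 3.52
tool_pos: [0.6064, -0.0647, 0.0705]
tcp_rot: [-1.208, 1.207, -1.21]
wrist_force: [-0.1, 0.2, 0.2]
width: 1.002
```

>>> {"method": "arm_command", "body": {"deltas": [[0,0,0,0],[0,0,0,0],[0,0,0,0],[0,0,0,0],[0,0,0,0],[0,0,0,0],[0,0,0,0],[0,0,0,0]], "fingers": 0, "newtons": 60}}

```text
time: 4.53
tool_pos: [0.6054, -0.0644, 0.0696]
tcp_rot: [-1.21, 1.208, -1.208]
wrist_force: [-2.5, 1.8, 5.8]
width: 0.152
```

>>> {"method": "arm_command", "body": {"deltas": [[-0.01,0,0,0],[-0.016,0,0,0],[-0.016,0,0,0],[-0.016,0,0,0],[-0.016,0,0,0],[-0.016,0,0,0],[-0.016,0,0,0],[-0.016,0,0,0],[-0.016,0,0,0],[-0.01,0,0,0],[0,0,0,0],[0,0,0,0]]}}

```text
time: 6.02
tool_pos: [0.6043, 0.0834, 0.0696]
tcp_rot: [-1.212, 1.21, -1.208]
wrist_force: [-5.9, -0.2, 8.1]
width: 0.15
```

>>> {"method": "arm_command", "body": {"deltas": [[-0.005,0,0,0],[-0.005,0,0,0],[-0.005,0,0,0],[-0.005,0,0,0],[0,0,0,0]]}}

```text
time: 6.65
tool_pos: [0.6041, 0.1024, 0.0696]
tcp_rot: [-1.213, 1.209, -1.209]
wrist_force: [-6.3, -3.5, 8.5]
width: 0.15
```

>>> {"method": "arm_command", "body": {"deltas": [[-0.004,0,0,0],[-0.004,0,0,0],[-0.003,0,0,0],[0,0,0,0]]}}

```text
time: 7.15
tool_pos: [0.6041, 0.1055, 0.0696]
tcp_rot: [-1.223, 1.203, -1.216]
wrist_force: [-5.9, -29.5, 12.4]
width: 0.151
```

>>> {"method": "arm_command", "body": {"deltas": [[-0.003,0,0,0],[-0.002,0,0,0],[0,0,0,0]]}}

```text
time: 7.52
tool_pos: [0.6041, 0.1057, 0.0696]
tcp_rot: [-1.229, 1.2, -1.22]
wrist_force: [-5.6, -45.9, 12.6]
width: 0.151
```

>>> {"method": "arm_command", "body": {"deltas": [[0.004,0,0,0],[0.004,0,0,0],[0,0,0,0]]}}

```text
time: 7.9
tool_pos: [0.6041, 0.1055, 0.0696]
tcp_rot: [-1.218, 1.207, -1.213]
wrist_force: [-6.5, -18.8, 9.7]
width: 0.152
```

>>> {"method": "arm_command", "body": {"deltas": [[0,0,0,0],[0,0,0,0],[0,0,0,0],[0,0,0,0],[0,-0.02,0,0],[0,-0.04,0,0],[0,-0.04,0,0],[0,-0.04,0,0],[0,0,0,0]], "fingers": 0.06}}

```text
time: 9.02
tool_pos: [0.6086, 0.1122, 0.2162]
tcp_rot: [-1.2, 1.201, -1.212]
wrist_force: [0.3, 0.3, 0.1]
width: 0.704
```

>>> {"method": "arm_command", "body": {"deltas": [[0.053,0,-0.02,0],[0.053,0,-0.02,0],[0.053,0,-0.02,0],[0.053,0,-0.02,0],[0.053,0,-0.02,0],[0.053,0,-0.02,0],[0.053,0,-0.02,0],[0.053,0,-0.02,0],[0,0,0,0],[0,0,0,0]]}}

```text
time: 10.28
tool_pos: [0.4453, -0.3123, 0.2091]
tcp_rot: [-1.209, 1.21, -1.209]
wrist_force: [0.4, 0.2, 0.2]
width: 0.702
```

```bash
python3 - <<'E'
from h import *
c=cam('wrist'); save(c,'w2',None,1.25); np.save('w2.npy',c)
s=sensors.read_state();print(s['tool_pos'],Ro.from_rotvec(s['tcp_rot']).as_matrix().round(3).tolist(),s['q'].round(3))
c=cam('top'); save(c,'t3',(240,120,480,260),3.3)
E
```

```text
[ 0.44558034 -0.3117122   0.20910484] [[0.001, -0.0, 1.0], [-1.0, 0.001, 0.001], [-0.001, -1.0, -0.0]] [-6.57e-01  3.20e-02  1.91e+00  1.00e-03  1.20e+00  9.13e-01]
```

View pics/w2.png

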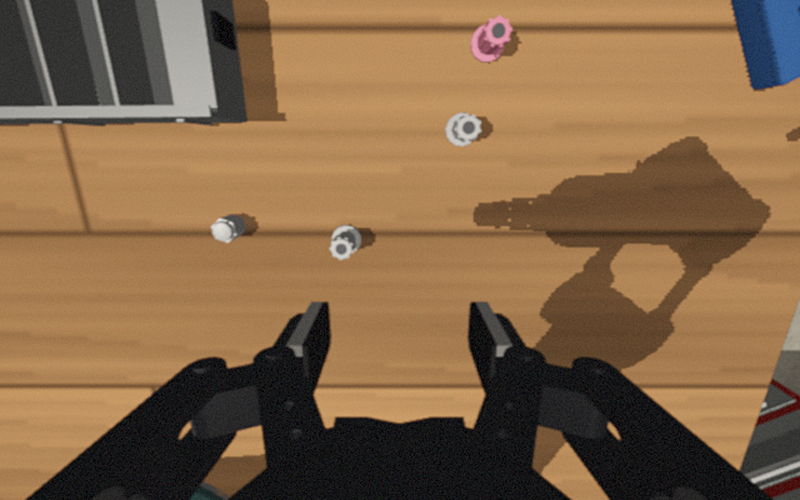

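View pics/t3.png

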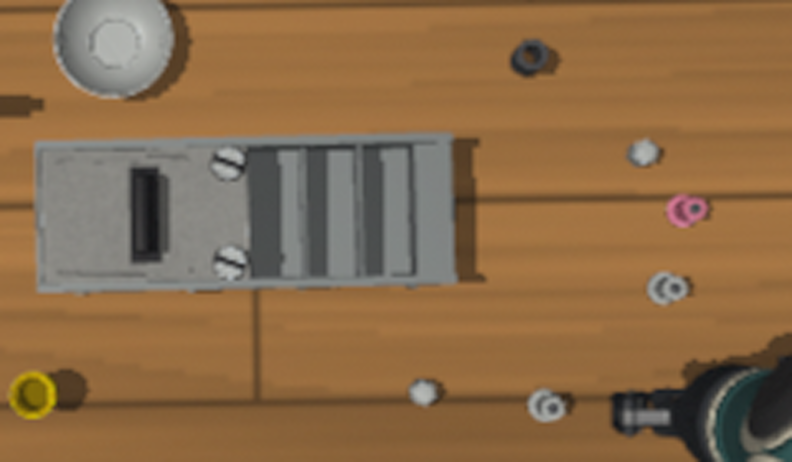

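The lid is open with three bays exposed. In the wrist view the lock tops are at (469,127) for A and (342,249) for B, with the pink one at (498,29) and the hex nut at (224,230). Both chosen ones are splined chrome with washers.

```bash
python3 - <<'E'
from h import *
c=np.load('w2.npy',allow_pickle=True).item()
save(c,'w2c',(250,80,410,220),4.5)
P=lambda n,u,v,z:print(n,ray(c,u/1.25,v/1.25,z).round(4))
P('A',469,127,.038);P('A washer',460,131,.004);P('B',342,249,.038);P('Bw',347,237,.004);P('corner',238,122,.0);P('rail corner',213,107,.068)
c=cam('top');
for n,u,v in(('A',674,288),('B',553,408)):print(n,ray(c,240+u/3.3,120+v/3.3,.038))
E
```

```text
A [ 0.5321 -0.3715  0.038 ]
A washer [ 0.5302 -0.3696  0.004 ]
B [ 0.4249 -0.2592  0.038 ]
Bw [ 0.4277 -0.2591  0.004 ]
corner [ 0.5387 -0.1605  0.    ]
rail corner [ 0.5451 -0.1725  0.068 ]
A [ 0.53204938 -0.37065956  0.038     ]
B [ 0.4258231  -0.25956768  0.038     ]
```

View pics/w2c.png

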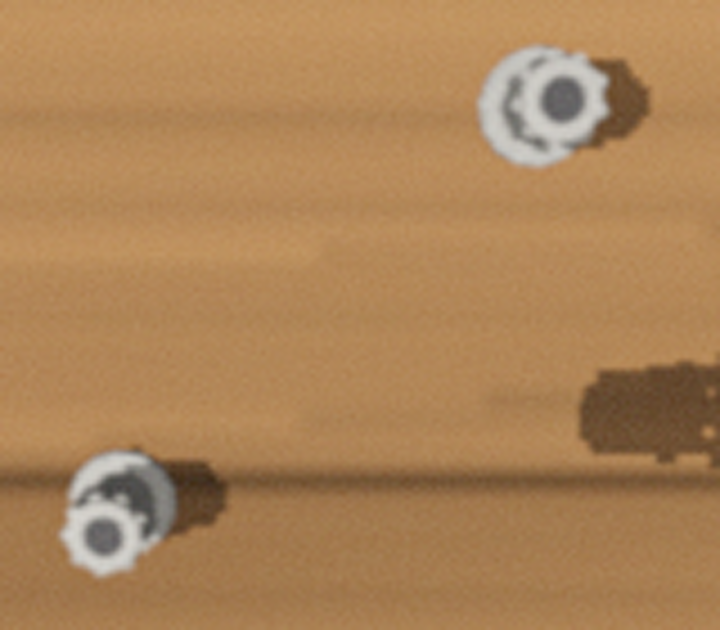

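>>> {"method": "arm_command", "body": {"deltas": [[-0.026,0,-0.01,0],[-0.026,0,-0.01,0],[0,0,0,-0.1745],[0,0,0,-0.1745],[0,0,0,-0.1745],[0,0,0,-0.1745],[0,0,0,-0.1745],[0,0,0,-0.1745],[0,0,0,-0.1745],[0,0,0,-0.1745],[0,0,0,-0.1745],[0,0.04,0,0],[0,0.04,0,0],[0,0.04,0,0],[0,0.02,0,0],[0,0,0,0],[0,0,0,0]], "fingers": 0.05}}

```text
time: 12.55
tool_pos: [0.4265, -0.2605, 0.0703]
tcp_rot: [-1.572, -0.002, 0.0]
wrist_force: [0.9, 0.1, 1.7]
width: 0.58
```

```bash
python3 - <<'E'
from h import *
c=cam('wrist'); save(c,'w3',None,1.25); np.save('w3.npy',c)
s=sensors.read_state();print(s['tool_pos'],Ro.from_rotvec(s['tcp_rot']).as_matrix().round(3).tolist(),s['q'].round(3))
c=cam('top'); save(c,'t4',(240,120,480,260),3.3)
for u in (250,304,358,412,455):print(u,ray(c,240+u/3.3,120+215/3.3,.053).round(4))
E
```

```text
[ 0.42679031 -0.26085244  0.07072067] [[1.0, 0.002, -0.002], [0.002, -0.001, 1.0], [0.002, -1.0, -0.001]] [-0.598  0.094  2.125  0.     0.92  -0.6  ]
250 [0.6027 0.0102 0.053 ]
304 [ 0.6019 -0.038   0.053 ]
358 [ 0.6012 -0.0862  0.053 ]
412 [ 0.6005 -0.1343  0.053 ]
455 [ 0.6    -0.1727  0.053 ]
```

View pics/w3.png

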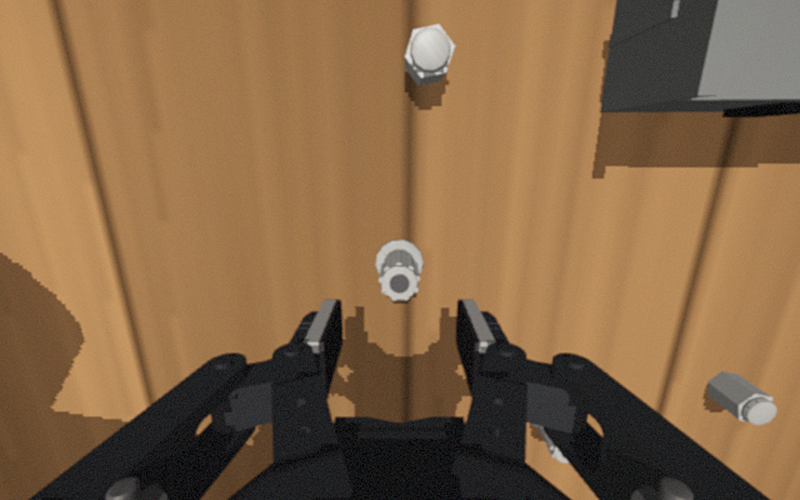

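View pics/t4.png

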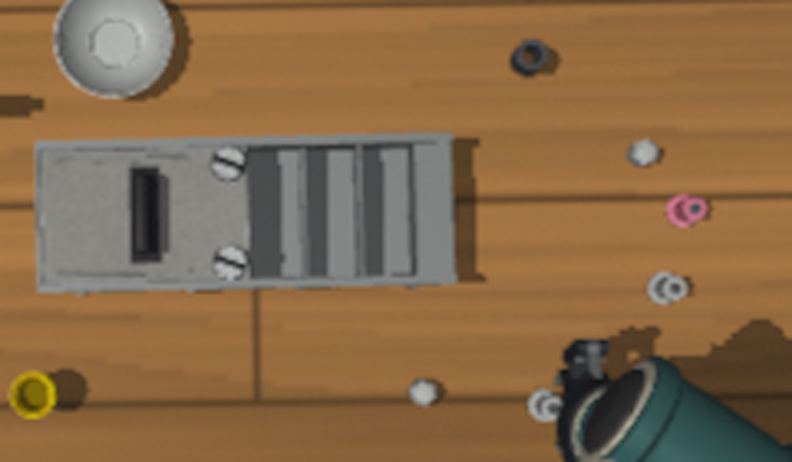

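```bash
python3 - <<'E'
from h import *
c=np.load('w3.npy',allow_pickle=True).item()
P=lambda n,u,v,z:print(n,ray(c,u/1.25,v/1.25,z).round(4))
P('B',399.5,284,.038);P('Bw',399.5,262,.004)
E
```

```text
B [ 0.4258 -0.2588  0.038 ]
Bw [ 0.4258 -0.2577  0.004 ]
```

>>> {"method": "arm_command", "body": {"deltas": [[-0.001,0.03,0.002,0],[0,0.02,0,0],[0,0.01,0,0],[0,0,0,0],[0,0,0,0]]}}

```text
time: 13.28
tool_pos: [0.4254, -0.2593, 0.0103]
tcp_rot: [-1.572, -0.002, -0.001]
wrist_force: [0.2, -0.2, -1.2]
width: 0.588
```

>>> {"method": "arm_command", "body": {"deltas": [[0,0,0,0],[0,0,0,0],[0,0,0,0],[0,0,0,0],[0,0,0,0],[0,0,0,0]], "fingers": 0, "newtons": 40}}

```text
time: 14.02
tool_pos: [0.4252, -0.2591, 0.0102]
tcp_rot: [-1.572, -0.001, -0.001]
wrist_force: [-1.0, 0.3, 5.6]
width: 0.218
```

>>> {"method": "arm_command", "body": {"deltas": [[0,-0.02,0,0],[0,-0.03,0,0],[0,-0.03,0,0],[0,-0.03,0,0],[0.03,0,0.033,0],[0.03,0,0.033,0],[0.03,0,0.033,0],[0.03,0,0.033,0],[0.03,0,0.033,0],[0.029,0,0.032,0],[0,0,0,0],[0,0,0,0]]}}

```text
time: 15.52
tool_pos: [0.6025, -0.0616, 0.1184]
tcp_rot: [-1.571, 0.001, 0.002]
wrist_force: [0.4, 0.3, -0.8]
width: 0.213
```

```bash
python3 - <<'E'
from h import *
c=cam('wrist'); save(c,'w4',None,1.25); np.save('w4.npy',c)
s=sensors.read_state();print(s['tool_pos'],Ro.from_rotvec(s['tcp_rot']).as_matrix().round(3).tolist(),s['width'])
E
```

```text
[ 0.60227325 -0.06202355  0.11854922] [[1.0, -0.002, -0.0], [0.0, -0.0, 1.0], [-0.002, -1.0, -0.0]] 0.21998345200167646
```

View pics/w4.png

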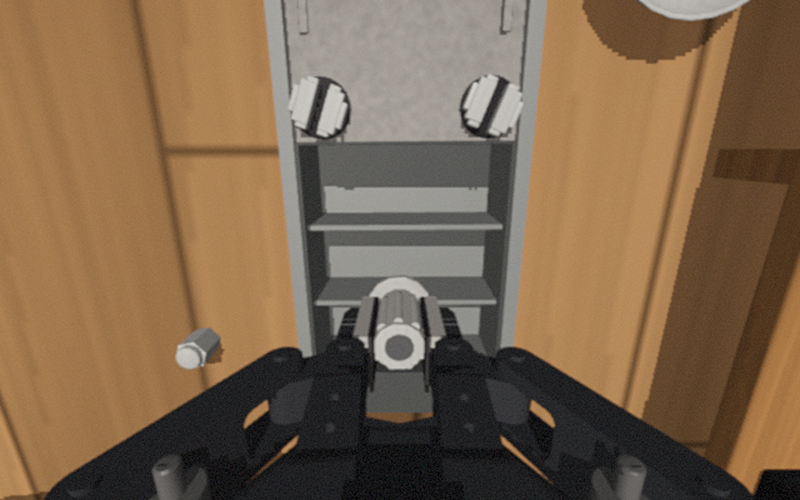

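```bash
python3 - <<'E'
from h import *
c=np.load('w4.npy',allow_pickle=True).item()
P=lambda n,u,v,z:print(n,ray(c,u/1.25,v/1.25,z).round(4))
P('div32',405,218,.05);P('div21',405,286,.05);P('lid edge',405,142,.0625);P('l',296,222,.056);P('r',513,222,.056)
P('sn',319,107,.073);P('sf',492,106,.073)
E
```

```text
div32 [ 0.6049 -0.0312  0.05  ]
div21 [ 0.6051 -0.0758  0.05  ]
lid edge [0.6045 0.013  0.0625]
l [ 0.5398 -0.0325  0.056 ]
r [ 0.6691 -0.0324  0.056 ]
sn [0.5613 0.0296 0.073 ]
sf [0.6476 0.03   0.073 ]
```

>>> {"method": "arm_command", "body": {"deltas": [[0.002,0.02,0.0005,0],[0,0.025,0,0],[0,0.025,0,0],[0,0.02,0,0],[0,0.006,0,0],[0,0.004,0,0],[0,0,0,0],[0,0,0,0]]}}

```text
time: 16.58
tool_pos: [0.6063, -0.0612, 0.0203]
tcp_rot: [-1.571, -0.002, -0.001]
wrist_force: [0.4, -0.2, -0.5]
width: 0.215
```

>>> {"method": "arm_command", "body": {"deltas": [[0,0.002,0,0],[0,0.002,0,0],[0,0,0,0],[0,0,0,0]]}}

```text
time: 17.08
tool_pos: [0.6058, -0.0611, 0.0162]
tcp_rot: [-1.571, -0.001, -0.0]
wrist_force: [-1.2, 0.9, 5.9]
width: 0.219
```

>>> {"method": "arm_command", "body": {"deltas": [[0,0,0,0],[0,0,0,0],[0,0,0,0],[0,-0.02,0,0],[0,-0.03,0,0],[0,-0.03,0,0],[0,-0.03,0,0],[0,-0.02,0,0],[0,0,0,0]], "fingers": 0.04}}

```text
time: 18.2
tool_pos: [0.6071, -0.0613, 0.1482]
tcp_rot: [-1.572, -0.004, -0.004]
wrist_force: [0.7, -0.4, -0.1]
width: 0.469
```

```bash
python3 - <<'E'
from h import *
c=cam('wrist'); save(c,'w5',None,1.25); np.save('w5.npy',c)
s=sensors.read_state();print(s['tool_pos'],s['time'])
c=cam('top'); save(c,'t5',(240,120,480,260),3.3)
E
```

```text
[ 0.60589108 -0.06115012  0.14625266] 18.25
```

View pics/w5.png

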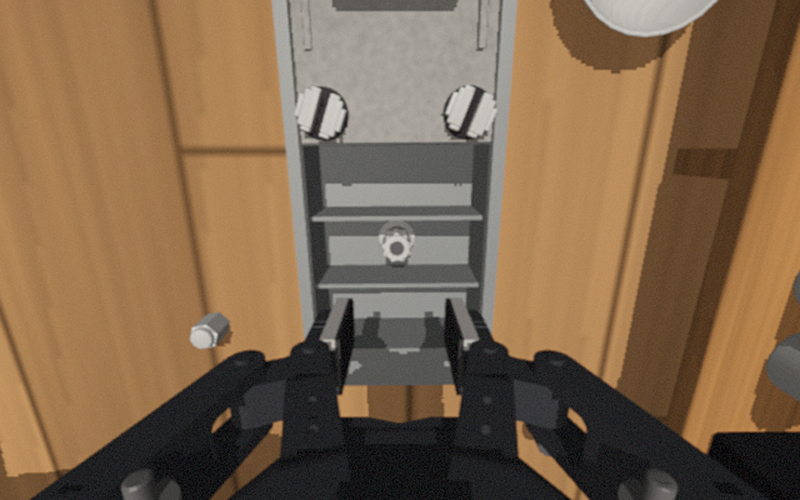

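View pics/t5.png

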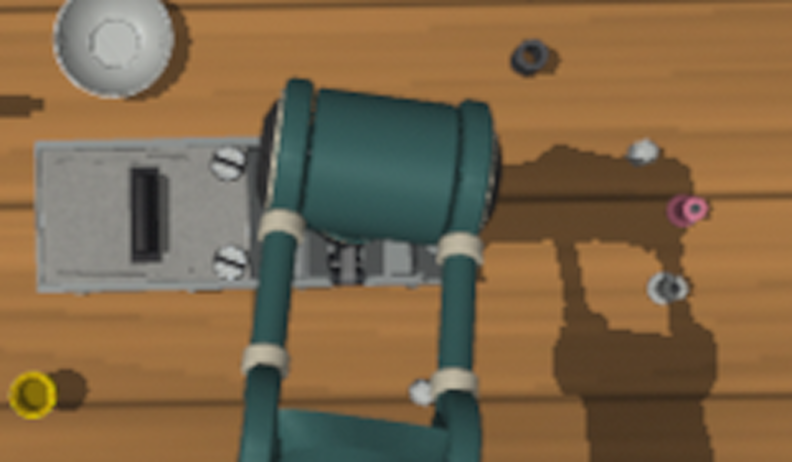

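Lock B stands in bay 2 at (397,245). Lock A hasn't moved, so I'll go to it.

>>> {"method": "arm_command", "body": {"deltas": [[-0.012,0,-0.052,0],[-0.012,0,-0.052,0],[-0.012,0,-0.052,0],[-0.012,0,-0.052,0],[-0.012,0,-0.052,0],[-0.013,0,-0.05,0],[0,0.03,0,0],[0,0.03,0,0],[0,0.016,0,0],[0,0,0,0],[0,0,0,0]], "fingers": 0.05}}

```text
time: 19.68
tool_pos: [0.5332, -0.3713, 0.07]
tcp_rot: [-1.572, -0.001, 0.0]
wrist_force: [1.3, 0.5, 0.5]
width: 0.586
```

```bash
python3 - <<'E'
from h import *
c=cam('wrist'); save(c,'w6',None,1.25); np.save('w6.npy',c)
s=sensors.read_state();print(s['tool_pos'],s['time'])
E
```

```text
[ 0.53360916 -0.3715413   0.07064177] 19.725
```

View pics/w6.png

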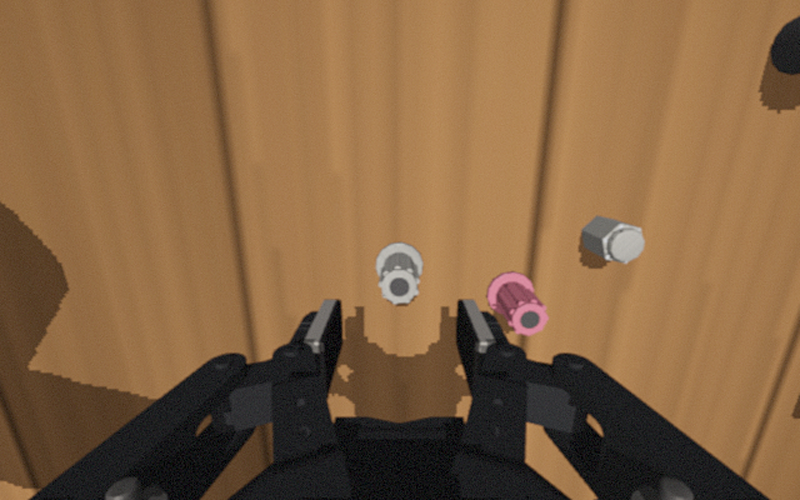

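>>> {"method": "arm_command", "body": {"deltas": [[-0.001,0.02,0.001,0],[0,0.02,0,0],[0,0.015,0,0],[0,0.006,0,0],[0,0,0,0],[0,0,0,0]], "fingers": 0.04}}

```text
time: 20.48
tool_pos: [0.5321, -0.3705, 0.0089]
tcp_rot: [-1.571, -0.001, -0.0]
wrist_force: [0.0, -0.9, 1.2]
width: 0.471
```

>>> {"method": "arm_command", "body": {"deltas": [[0,0,0,0],[0,0,0,0],[0,0,0,0],[0,0,0,0],[0,0,0,0],[0,0,0,0]], "fingers": 0, "newtons": 40}}

```text
time: 21.22
tool_pos: [0.5322, -0.3706, 0.0093]
tcp_rot: [-1.572, -0.001, -0.001]
wrist_force: [-0.0, -0.4, 5.2]
width: 0.219
```

>>> {"method": "arm_command", "body": {"deltas": [[0,-0.02,0,0],[0,-0.03,0,0],[0,-0.03,0,0],[0,-0.03,0,0],[0.012,0,0.043,0],[0.012,0,0.043,0],[0.012,0,0.043,0],[0.012,0,0.043,0],[0.012,0,0.044,0],[0.012,0,0.044,0],[0,0,0,0],[0,0,0,0]]}}

```text
time: 22.72
tool_pos: [0.6031, -0.1102, 0.1186]
tcp_rot: [-1.571, -0.001, 0.001]
wrist_force: [0.6, 0.1, 0.1]
width: 0.218
```

>>> {"method": "arm_command", "body": {"deltas": [[0,0.02,0,0],[0,0.025,0,0],[0,0.02,0,0],[0,0,0,0]]}}

```text
time: 23.22
tool_pos: [0.6007, -0.1103, 0.05]
tcp_rot: [-1.57, 0.005, 0.004]
wrist_force: [0.1, -0.6, -0.9]
width: 0.213
```

```bash
python3 - <<'E'
from h import *
c=cam('wrist'); save(c,'w7',None,1.25); np.save('w7.npy',c)
s=sensors.read_state();print(s['tool_pos'],s['time'])
E
```

```text
[ 0.60209267 -0.11042414  0.05165572] 23.275
```

View pics/w7.png

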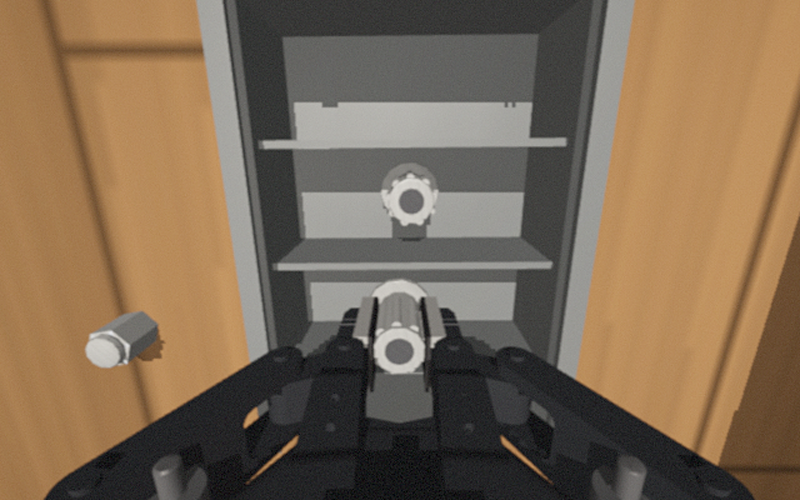

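>>> {"method": "arm_command", "body": {"deltas": [[0,0.015,0,0],[0,0.012,0,0],[0,0.006,0,0],[0,0.003,0,0],[0,0,0,0],[0,0,0,0]]}}

```text
time: 24.02
tool_pos: [0.6038, -0.1101, 0.0177]
tcp_rot: [-1.571, -0.001, -0.0]
wrist_force: [0.6, -0.1, -1.3]
width: 0.216
```

>>> {"method": "arm_command", "body": {"deltas": [[0,0,0,0],[0,0,0,0],[0,0,0,0],[0,-0.02,0,0],[0,-0.03,0,0],[0,-0.03,0,0],[0,-0.04,0,0],[0,-0.04,0,0],[0,-0.03,0,0],[0,0,0,0]], "fingers": 0.04}}

```text
time: 25.28
tool_pos: [0.606, -0.1106, 0.2128]
tcp_rot: [-1.573, -0.007, -0.006]
wrist_force: [0.6, 0.4, 0.7]
width: 0.465
```

```bash
python3 - <<'E'
from h import *
c=cam('wrist'); save(c,'w8',None,1.25); np.save('w8.npy',c)
s=sensors.read_state();print(s['tool_pos'],s['time'])
c=cam('scene'); save(c,'s8',(140,140,300,250),5)
E
```

```text
[ 0.60456204 -0.11033133  0.21011377] 25.325
```

View pics/w8.png

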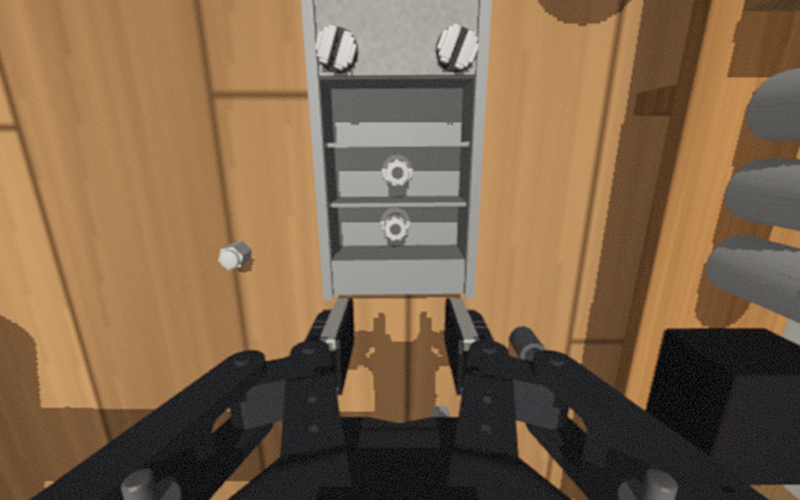

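View pics/s8.png

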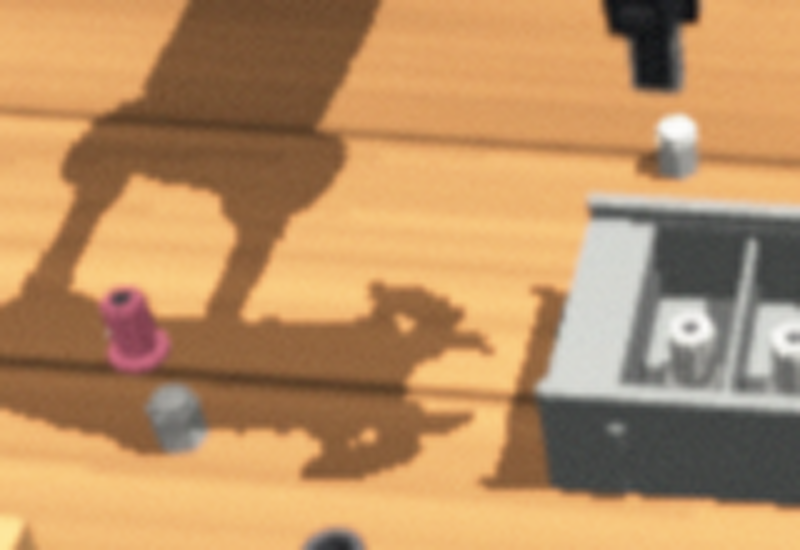

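Both locks stand in separate bays. Next I shut the lid by its grip.

>>> {"method": "arm_command", "body": {"deltas": [[0,0,0.054,0],[0,0,0.054,0],[0,0,0.054,0],[0,0,0.054,0],[0,0,0,0.1745],[0,0,0,0.1745],[0,0,0,0.1745],[0,0,0,0.1745],[0,0,0,0.1745],[0,0,0,0.1745],[0,0,0,0.1745],[0,0,0,0.1745],[0,0,0,0.1745],[0,0,0,0],[0,0,0,0]], "fingers": 0.06}}

```text
time: 27.25
tool_pos: [0.6026, 0.1059, 0.2061]
tcp_rot: [-1.213, 1.208, -1.206]
wrist_force: [-0.6, 0.3, 0.4]
width: 0.707
```

>>> {"method": "arm_command", "body": {"deltas": [[0,0.04,0,0],[0,0.04,0,0],[0,0.03,0,0],[0,0.02,0,0],[0,0,0,0],[0,0,0,0]]}}

```text
time: 28.0
tool_pos: [0.6044, 0.1061, 0.0786]
tcp_rot: [-1.208, 1.207, -1.209]
wrist_force: [-0.5, -0.6, -0.0]
width: 0.709
```

>>> {"method": "arm_command", "body": {"deltas": [[0,0.009,0,0],[0,0,0,0]]}}

```text
time: 28.25
tool_pos: [0.6032, 0.1059, 0.0683]
tcp_rot: [-1.21, 1.209, -1.208]
wrist_force: [0.2, 0.2, -0.3]
width: 0.702
```

>>> {"method": "arm_command", "body": {"deltas": [[0,0,0,0],[0,0,0,0],[0,0,0,0],[0,0,0,0],[0,0,0,0],[0,0,0,0],[0,0,0,0],[0,0,0,0],[0.005,0,0,0],[0.01,0,0,0],[0.015,0,0,0],[0.02,0,0,0],[0.02,0,0,0],[0.02,0,0,0],[0.02,0,0,0],[0.02,0,0,0],[0.02,0,0,0],[0.015,0,0,0]], "fingers": 0, "newtons": 60}}

```text
time: 30.5
tool_pos: [0.6047, -0.0574, 0.0687]
tcp_rot: [-1.205, 1.209, -1.208]
wrist_force: [2.2, 6.5, 3.1]
width: 0.149
```

>>> {"method": "arm_command", "body": {"deltas": [[0,0,0,0],[0.005,0,0,0],[0.004,0,0,0],[0.003,0,0,0],[0,0,0,0]]}}

```text
time: 31.12
tool_pos: [0.6048, -0.0695, 0.0687]
tcp_rot: [-1.206, 1.208, -1.209]
wrist_force: [2.7, 4.6, 2.9]
width: 0.152
```

>>> {"method": "arm_command", "body": {"deltas": [[0.004,0,0,0],[0.004,0,0,0],[0.003,0,0,0],[0,0,0,0]]}}

```text
time: 31.62
tool_pos: [0.6049, -0.0768, 0.0687]
tcp_rot: [-1.202, 1.211, -1.205]
wrist_force: [4.3, 17.1, 3.2]
width: 0.15
```

>>> {"method": "arm_command", "body": {"deltas": [[0.003,0,0,0],[0.002,0,0,0],[0,0,0,0]]}}

```text
time: 32.0
tool_pos: [0.6048, -0.0769, 0.0688]
tcp_rot: [-1.197, 1.215, -1.2]
wrist_force: [4.6, 32.4, 5.6]
width: 0.146
```

At the stop: travel was 0.182 m and the force rose to 32 N. I'll back off, release and look.

>>> {"method": "arm_command", "body": {"deltas": [[-0.004,0,0,0],[-0.002,0,0,0],[0,0,0,0]]}}

```text
time: 32.38
tool_pos: [0.6049, -0.0768, 0.0687]
tcp_rot: [-1.204, 1.209, -1.206]
wrist_force: [2.2, 13.4, 1.8]
width: 0.15
```

>>> {"method": "arm_command", "body": {"deltas": [[0,0,0,0],[0,0,0,0],[0,0,0,0],[0,0,0,0],[0,-0.02,0,0],[0,-0.04,0,0],[0,-0.04,0,0],[0.03,0,-0.03,0],[0.03,0,-0.03,0],[0,0,0,0],[0,0,0,0]], "fingers": 0.06}}

```text
time: 33.75
tool_pos: [0.5442, -0.1413, 0.1696]
tcp_rot: [-1.208, 1.208, -1.211]
wrist_force: [0.4, 0.4, 0.9]
width: 0.703
```

```bash
python3 - <<'E'
from h import *
c=cam('wrist'); save(c,'w9',None,1.25); np.save('w9.npy',c)
s=sensors.read_state();print(s['tool_pos'],s['time'],s['q'].round(3))
save(c,'w9c',(220,60,460,240),3.3)
E
```

```text
[ 0.54439217 -0.14100674  0.16934314] 33.8 [-0.298  0.099  1.916  0.     1.125  1.272]
```

View pics/w9c.png

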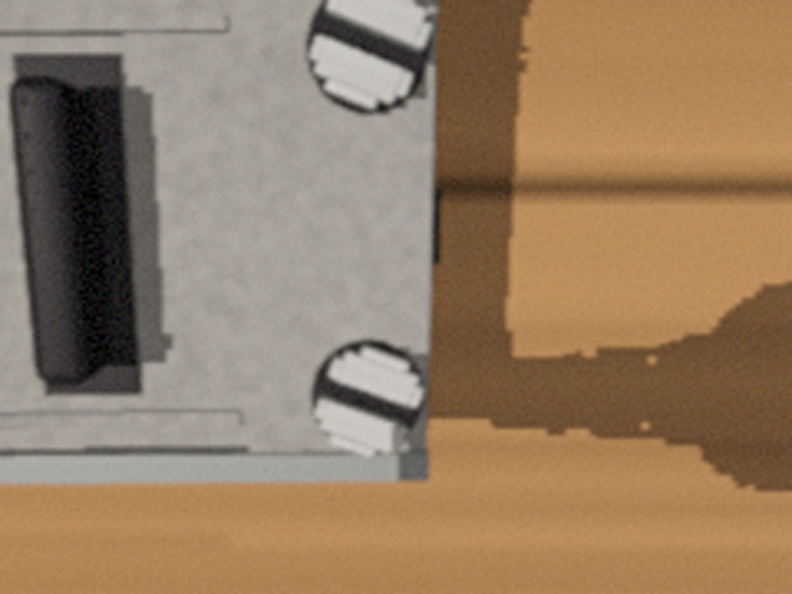

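```bash
cat > scr.py <<'E'
from h import *
def screws(c,pred,show=False):
    out={}
    g=cv2.cvtColor(c['img'],cv2.COLOR_RGB2GRAY)
    # rectify top plane z=.073 to metric grid 0.25mm
    for n,(x0,y0) in pred.items():
        r=.020; N=161; gx=np.linspace(-r,r,N)
        U=np.zeros((N,N),np.float32);V=U.copy()
        for i in range(N):
            for j in range(N):
                U[i,j],V[i,j]=proj(c,[x0-gx[i],y0-gx[j],.073])
        im=cv2.remap(g,U,V,cv2.INTER_LINEAR)
        m=(im>195).astype(np.uint8)
        m=cv2.morphologyEx(m,cv2.MORPH_OPEN,np.ones((3,3)))
        cn,_=cv2.findContours(m,cv2.RETR_EXTERNAL,cv2.CHAIN_APPROX_NONE)
        cn=[k for k in cn if cv2.contourArea(k)>500]
        pts=np.vstack(cn); (px,py),R=cv2.minEnclosingCircle(pts)
        yy,xx=np.mgrid[:N,:N]; s=(im<110)&(np.hypot(xx-px,yy-py)<.8*R)
        q=np.argwhere(s)[:,::-1].astype(np.float32)
        vx,vy,lx,ly=cv2.fitLine(q,cv2.DIST_L2,0,.01,.01).ravel()
        px2,py2=px,py
        ctr=np.array([x0-gx[0]-py*.00025, y0-gx[0]-px*.00025])
        d=np.array([-vy,-vx]); d*=np.sign(d[1])
        out[n]=(ctr,R*.25,np.arctan2(d[0],d[1]),np.array([x0+r-ly*.00025,y0+r-lx*.00025]),len(cn))
        cv2.imwrite(f'pics/rect_{n}.png',cv2.resize(im,None,fx=3,fy=3))
    return out
E
python3 - <<'E'
from scr import *
c=np.load('w9.npy',allow_pickle=True).item()
for n,u,v in(('near',370,398),('far',372,48)):print(n,ray(c,220+u/3.3,60+v/3.3,.073).round(4))
p={n:ray(c,220+u/3.3,60+v/3.3,.073)[:2] for n,u,v in(('near',370,398),('far',372,48))}
print(screws(c,p))
P=lambda n,u,v,z:print(n,ray(c,220+u/3.3,60+v/3.3,z).round(4))
P('lid corner',428,480,.068)
E
cd pics; python3 -c "
import cv2;cv2.imwrite('rect1.png',cv2.hconcat([cv2.resize(cv2.imread('rect_near.png'),(390,390)),cv2.resize(cv2.imread('rect_far.png'),(390,390))]))"
```

```text
near [ 0.5627 -0.1528  0.073 ]
far [ 0.6478 -0.1523  0.073 ]Traceback (most recent call last):
  File "<stdin>", line 5, in <module>
  File "scr.py", line 17, in screws
    pts=np.vstack(cn); (px,py),R=cv2.minEnclosingCircle(pts)
    return _nx.concatenate(arrs, 0, dtype=dtype, casting=casting)
           ~~~~~~~~~~~~~~~^^^^^^^^^^^^^^^^^^^^^^^^^^^^^^^^^^^^^^^
ValueError: need at least one array to concatenate
[ WARN:0@0.037] global loadsave.cpp:275 findDecoder imread_('rect_far.png'): can't open/read file: check file path/integrity
Traceback (most recent call last):
cv2.error: OpenCV(4.12.0) /io/opencv/modules/imgproc/src/resize.cpp:4208: error: (-215:Assertion failed) !ssize.empty() in function 'resize'
```

```bash
sed -i 's/im>195/im>188/; s/cv2.contourArea(k)>500/cv2.contourArea(k)>300/' scr.py; sed -i "s/        m=(im/        cv2.imwrite(f'pics\/rect_{n}.png',cv2.resize(im,None,fx=3,fy=3)); print(np.percentile(im,[5,20,50,80,95]))\n        m=(im/" scr.py
python3 - <<'E'
from scr import *
c=np.load('w9.npy',allow_pickle=True).item()
p={'near':(.5615,-.152),'far':(.648,-.152)}
for n in p:
  try: print(screws(c,{n:p[n]}))
  except Exception as e: print(e)
E
cd pics; python3 -c "
import cv2;cv2.imwrite('rect1.png',cv2.hconcat([cv2.resize(cv2.imread('rect_near.png'),(390,390)),cv2.resize(cv2.imread('rect_far.png'),(390,390))]))"
```

```text
[ 53.  94. 159. 189. 199.]
{'near': (array([ 0.56148315, -0.15172152]), 14.024803161621094, np.float32(0.35652167), array([ 0.5616443 , -0.15189606], dtype=float32), 2)}
[ 51.  91. 157. 188. 196.]
{'far': (array([ 0.64953224, -0.15121522]), 13.975529670715332, np.float32(0.36290312), array([ 0.6494946 , -0.15121257], dtype=float32), 2)}
```

View pics/rect1.png

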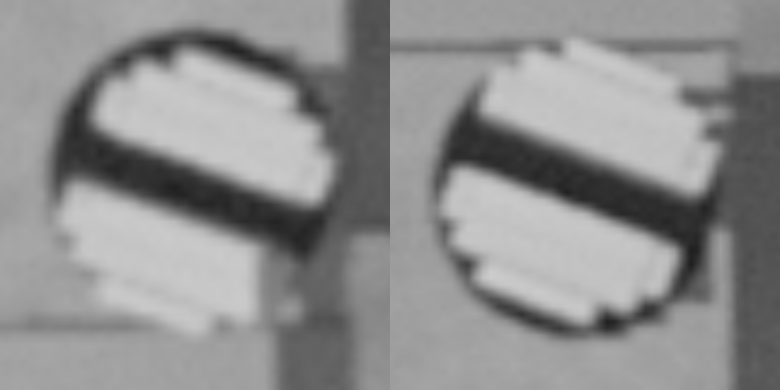

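Both slots are at about 0.36 rad, at near (0.5615,−0.1517) and far (0.6495,−0.1512). On to the driver.

>>> {"method": "arm_command", "body": {"deltas": [[-0.0485,-0.006,-0.0072,0],[-0.0485,-0.006,-0.0072,0],[-0.0485,-0.006,-0.0072,0],[-0.0485,-0.006,-0.0072,0],[-0.0485,-0.006,-0.0072,0],[-0.0485,-0.006,-0.0072,0],[-0.0485,-0.006,-0.0072,0],[-0.0485,-0.006,-0.0072,0],[-0.0485,-0.006,-0.0072,0],[-0.0485,-0.006,-0.0072,0],[0,0,0,0.167],[0,0,0,0],[0,0,0,0]]}}

```text
time: 35.42
tool_pos: [0.471, 0.344, 0.2281]
tcp_rot: [-1.128, 1.329, -1.329]
wrist_force: [-0.6, 0.9, -0.4]
width: 0.706
```

```bash
python3 - <<'E'
from h import *
c=cam('wrist'); save(c,'w10',None,1.25); np.save('w10.npy',c)
s=sensors.read_state();print(s['tool_pos'],s['time'],s['q'].round(3),Ro.from_rotvec(s['tcp_rot']).as_matrix().round(3).tolist())
save(c,'w10c',(200,60,440,260),3.3)
E
```

```text
[0.47111281 0.34366866 0.22814782] 35.475 [ 0.588  0.094  1.809 -0.     1.239  2.323] [[-0.164, -0.0, 0.987], [-0.987, -0.0, -0.164], [0.0, -1.0, -0.0]]
```

View pics/w10.png

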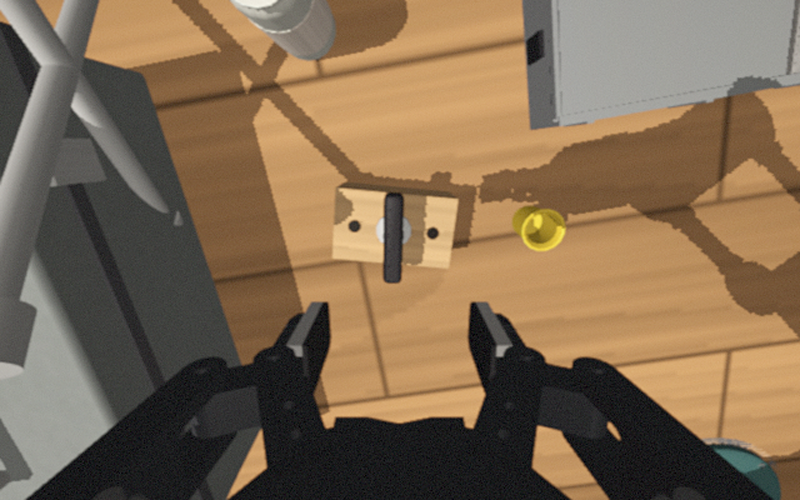

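View pics/w10c.png

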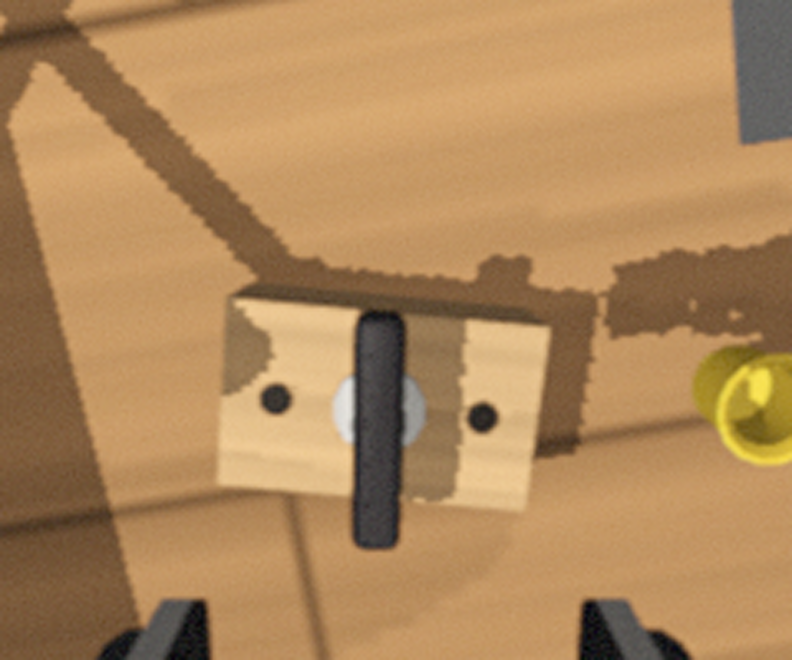

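```bash
python3 - <<'E'
from h import *
c=np.load('w10.npy',allow_pickle=True).item()
def P(n,u,v,z):
    p=ray(c,200+u/3.3,60+v/3.3,z);print(n,p.round(4));return p
a=P('e1',380.5,312,.098);b=P('e2',376,548,.098);print((a+b)/2,np.degrees(np.arctan2(*(a-b)[1::-1])),np.linalg.norm(a-b))
P('dots mid',379.5,408,.056)
q=[P('blk',*k,.056) for k in((238,298),(550,325),(526,511),(217,485))];print(np.mean(q,0))
P('collar',379,411,.06)
E
```

```text
e1 [0.5076 0.3413 0.098 ]
e2 [0.4347 0.3551 0.098 ]
[0.47118519 0.34818811 0.098     ] -10.720518629919383 0.07417904740080188
dots mid [0.4697 0.3486 0.056 ]
blk [0.5149 0.3893 0.056 ]
blk [0.4887 0.2867 0.056 ]
blk [0.4236 0.303  0.056 ]
blk [0.4514 0.4106 0.056 ]
[0.46962391 0.34737989 0.056     ]
collar [0.4696 0.3488 0.06  ]
```

>>> {"method": "arm_command", "body": {"deltas": [[-0.0045,0.03,0,0.022],[0,0.04,0,0],[0,0.04,0,0],[0,0.03,0,0],[0,0.014,0,0],[0,0,0,0],[0,0,0,0]]}}

```text
time: 36.35
tool_pos: [0.4731, 0.3489, 0.0759]
tcp_rot: [-1.111, 1.346, -1.346]
wrist_force: [0.5, 0.0, -0.1]
width: 0.704
```

>>> {"method": "arm_command", "body": {"deltas": [[0,0,0,0],[0,0,0,0],[0,0,0,0],[0,0,0,0],[0,0,0,0],[0,0,0,0],[0,0,0,0],[0,0,0,0]], "fingers": 0, "newtons": 100}}

```text
time: 37.35
tool_pos: [0.4725, 0.3488, 0.0754]
tcp_rot: [-1.113, 1.346, -1.346]
wrist_force: [-0.9, -0.2, 6.2]
width: 0.162
```

>>> {"method": "arm_command", "body": {"deltas": [[0,-0.01,0,0],[0,-0.02,0,0],[0,-0.02,0,0],[0,-0.03,0,0],[0,-0.03,0,0],[0,-0.03,0,0],[0,0,0,-0.14],[0,0,0,-0.14],[0,0,0,-0.14],[0,0,0,-0.14],[0,0,0,-0.14],[0,0,0,-0.14],[0,0,0,-0.14],[0,0,0,-0.14],[0,0,0,-0.14],[0,0,0,-0.14],[0,0,0,0],[0,0,0,0]]}}

```text
time: 39.6
tool_pos: [0.472, 0.3484, 0.2151]
tcp_rot: [-1.551, 0.283, -0.284]
wrist_force: [-0.1, 0.2, -0.6]
width: 0.166
```

```bash
python3 - <<'E'
from h import *
c=cam('wrist'); save(c,'w11',None,1.25); np.save('w11.npy',c)
s=sensors.read_state();print(s['tool_pos'],s['time'],s['q'].round(3),Ro.from_rotvec(s['tcp_rot']).as_matrix().round(3).tolist(),s['width'])
c=cam('scene'); save(c,'s11',(400,60,560,220),4)
E
```

```text
[0.47195876 0.34833119 0.21487534] 39.65 [0.593 0.108 1.817 0.    1.215 0.954] [[0.936, 0.001, 0.353], [-0.353, 0.0, 0.936], [0.0, -1.0, 0.001]] 0.16776637295999924
```

View pics/w11.png

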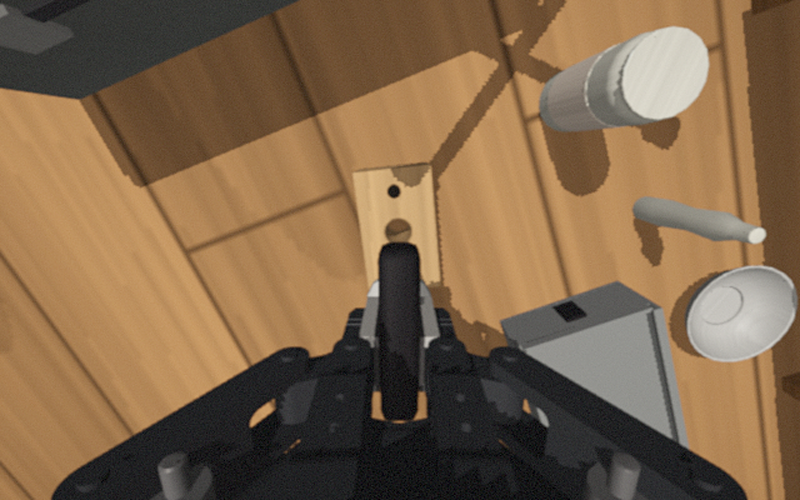

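View pics/s11.png

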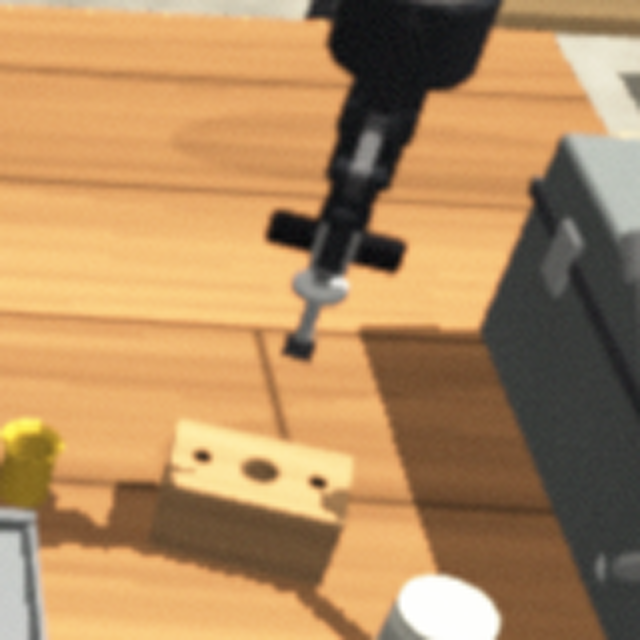

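```bash
python3 - <<'E'
from h import *
c=np.load('w11.npy',allow_pickle=True).item()
s=sensors.read_state();t=s['tool_pos'];R=Ro.from_rotvec(s['tcp_rot']).as_matrix()
z=t[2]+.0146+.008
for n,u,v in(('e1',399,245),('e2',400,418)):
    p=ray(c,u/1.25,v/1.25,z);print(n,(R.T@(p-t)).round(4))
S=cam('scene')
bar=t+np.array([0,0,.0146])-.0014*R[:,2]
for k in(.009,0,-.034,-.084):print(k,((proj(S,bar+[0,0,k])-[400,60])*4).round(0))
E
```

```text
e1 [-0.0008 -0.0226  0.0382]
e2 [-0.0005 -0.0226 -0.0368]
0.009 [339. 225.]
0 [334. 238.]
-0.034 [317. 287.]
-0.084 [294. 356.]
```

>>> {"method": "arm_command", "body": {"deltas": [[0.026,0,-0.0436,0],[0.026,0,-0.0436,0],[0.026,0,-0.0436,0],[0.026,0,-0.0436,0],[0.026,0,-0.0436,0],[0.026,0,-0.0436,0],[0.026,0,-0.0436,0],[0.026,0,-0.0436,0],[0.026,0,-0.0436,0],[0.026,0,-0.0436,0],[0,0.03,0,0],[0,0.02,0,0],[0,0,0,0],[0,0,0,0],[0,0,0,0]]}}

```text
time: 41.62
tool_pos: [0.563, -0.151, 0.1657]
tcp_rot: [-1.553, 0.279, -0.283]
wrist_force: [-0.6, 0.7, -0.5]
width: 0.165
```

```bash
python3 - <<'E'
from h import *
c=cam('wrist'); save(c,'w12',None,1.25); np.save('w12.npy',c)
s=sensors.read_state();print(s['tool_pos'],s['time'],s['q'].round(3),Ro.from_rotvec(s['tcp_rot']).as_matrix().round(4).tolist(),s['width'])
c=cam('scene'); save(c,'s12',(210,110,330,230),5)
E
```

```text
[ 0.56299515 -0.15103295  0.16564294] 41.675 [-0.305  0.14   1.877  0.     1.123  0.053] [[0.9365, 0.0022, 0.3506], [-0.3506, -0.0007, 0.9365], [0.0023, -1.0, 0.0001]] 0.1674703240777619
```

View pics/w12.png

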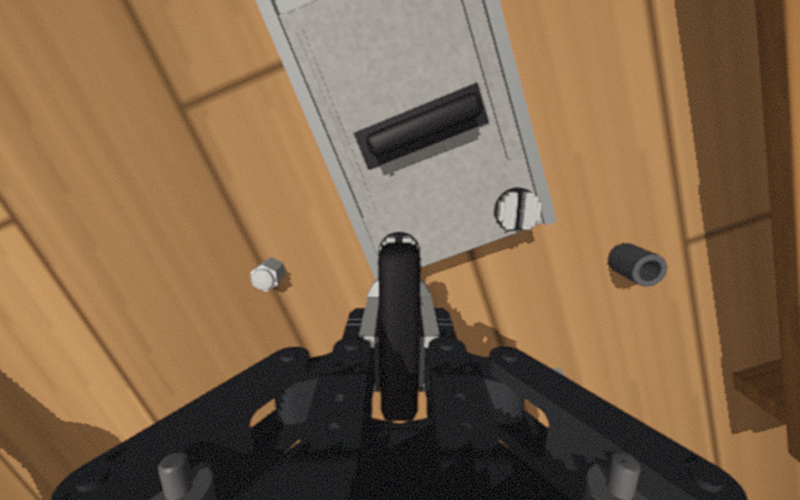

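View pics/s12.png

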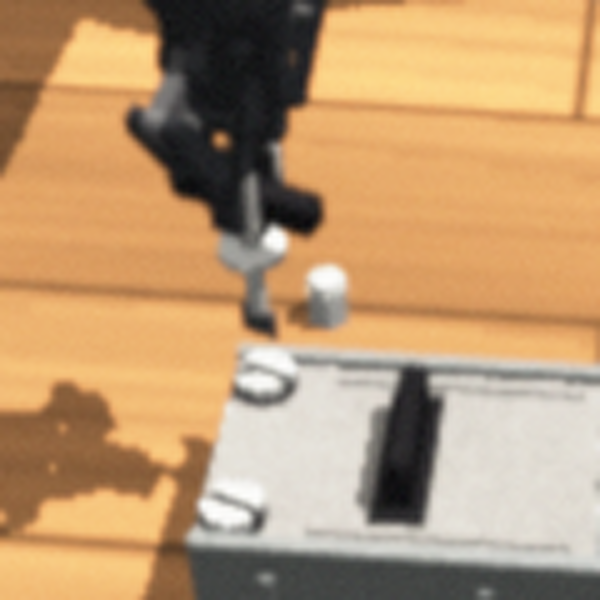

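>>> {"method": "arm_command", "body": {"deltas": [[-0.0006,0.01,-0.0012,0],[0,0.01,0,0],[0,0,0,0],[0,0,0,0]]}}

```text
time: 42.22
tool_pos: [0.5608, -0.1521, 0.1439]
tcp_rot: [-1.552, 0.282, -0.281]
wrist_force: [1.3, 0.6, -1.4]
width: 0.167
```

>>> {"method": "arm_command", "body": {"deltas": [[0,0.003,0,0],[0,0.002,0,0],[0,0,0,0]]}}

```text
time: 42.6
tool_pos: [0.5612, -0.1522, 0.1391]
tcp_rot: [-1.552, 0.282, -0.282]
wrist_force: [1.4, 0.7, -1.8]
width: 0.165
```

>>> {"method": "arm_command", "body": {"deltas": [[0,0.002,0,0],[0,0.0015,0,0],[0,0,0,0]]}}

```text
time: 42.98
tool_pos: [0.5615, -0.1523, 0.1358]
tcp_rot: [-1.553, 0.281, -0.282]
wrist_force: [1.9, 0.6, -2.1]
width: 0.166
```

The blade is in the slot with no vertical contact force. Now I turn it clockwise.

>>> {"method": "arm_command", "body": {"deltas": [[0,0,0,0.05],[0,0,0,0.08],[0,0,0,0.09],[0,0,0,0.1],[0,0,0,0.1],[0,0,0,0.1],[0,0,0,0.1],[0,0,0,0.1],[0,0,0,0.1],[0,0,0,0.1],[0,0,0,0.1],[0,0,0,0.08],[0,0,0,0.05],[0,0,0,0],[0,0,0,0]]}}

```text
time: 44.85
tool_pos: [0.5613, -0.1525, 0.1359]
tcp_rot: [-1.238, 1.162, -1.163]
wrist_force: [0.5, -1.9, -1.5]
width: 0.16
```

```bash
cat > st.py <<'E'
from h import *
s=sensors.read_state();R=Ro.from_rotvec(s['tcp_rot']).as_matrix()
print(s['time'],s['tool_pos'].round(4),'toolx ang',np.arctan2(R[1,0],R[0,0]).round(4),'F',s['wrist_force'].round(1),'T',s['torque'].round(3),s['width'].round(3))
E
python3 st.py
```

```text
Traceback (most recent call last):
  File "st.py", line 3, in <module>
    print(s['time'],s['tool_pos'].round(4),'toolx ang',np.arctan2(R[1,0],R[0,0]).round(4),'F',s['wrist_force'].round(1),'T',s['torque'].round(3),s['width'].round(3))
                                                                                                                                                 ^^^^^^^^^^^^^^^^
AttributeError: 'float' object has no attribute 'round'
```

```bash
sed -i "s/s\['width'\].round(3)/s['width']/" st.py; python3 st.py
```

```text
44.85 [ 0.5613 -0.1525  0.1359] toolx ang -1.5081 F [ 0.5 -1.9 -1.5] T [-0.355 -0.348  0.116] 0.16025049590960616
```

>>> {"method": "arm_command", "body": {"deltas": [[0,0,0,0.03],[0,0,0,0.03],[0,0,0,0.03],[0,0,0,0]]}}

```text
time: 45.35
tool_pos: [0.5612, -0.1523, 0.1358]
tcp_rot: [-1.196, 1.23, -1.23]
wrist_force: [1.1, -1.8, -1.2]
width: 0.166
```

```bash
python3 st.py
```

```text
45.35 [ 0.5612 -0.1523  0.1358] toolx ang -1.5993 F [ 1.1 -1.8 -1.2] T [-0.504 -0.44   0.066] 0.16630089356902572
```

>>> {"method": "arm_command", "body": {"deltas": [[0,0,0,0.03],[0,0,0,0.03],[0,0,0,0.03],[0,0,0,0]]}}

```text
time: 45.85
tool_pos: [0.5612, -0.1522, 0.1358]
tcp_rot: [-1.151, 1.296, -1.296]
wrist_force: [1.6, -0.7, 0.1]
width: 0.165
```

```bash
python3 st.py
```

```text
45.85 [ 0.5612 -0.1522  0.1358] toolx ang -1.6894 F [ 1.6 -0.7  0.1] T [-0.404 -0.397  0.117] 0.16543186172718016
```

>>> {"method": "arm_command", "body": {"deltas": [[0,0,0,0.03],[0,0,0,0.03],[0,0,0,0]]}}

```text
time: 46.22
tool_pos: [0.5611, -0.1521, 0.1358]
tcp_rot: [-1.119, 1.34, -1.339]
wrist_force: [2.1, -1.2, -0.3]
width: 0.167
```

```bash
python3 st.py
```

```text
46.225 [ 0.5611 -0.1521  0.1358] toolx ang -1.7494 F [ 2.1 -1.2 -0.3] T [-0.4   -0.401  0.129] 0.167328689496501
```

>>> {"method": "arm_command", "body": {"deltas": [[0,0,0,0.03],[0,0,0,0.03],[0,0,0,0]]}}

```text
time: 46.6
tool_pos: [0.5611, -0.1521, 0.1358]
tcp_rot: [-1.087, 1.383, -1.383]
wrist_force: [2.0, -1.0, -1.0]
width: 0.164
```

```bash
python3 st.py; python3 - <<'E'
from h import *
c=cam('wrist'); save(c,'w13',None,1.25)
c=cam('scene'); save(c,'s13',(210,110,330,230),5)
E
```

```text
46.6 [ 0.5611 -0.1521  0.1358] toolx ang -1.8093 F [ 2. -1. -1.] T [-0.307 -0.36   0.097] 0.16439800365432614
```

View pics/w13.png

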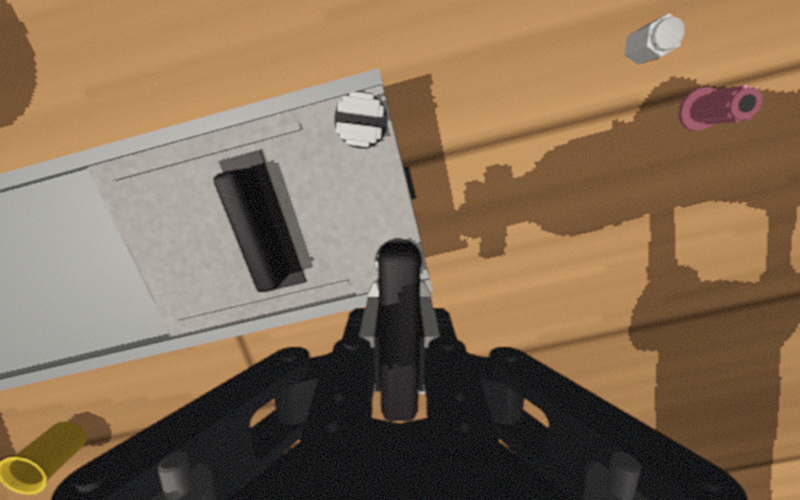

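View pics/s13.png

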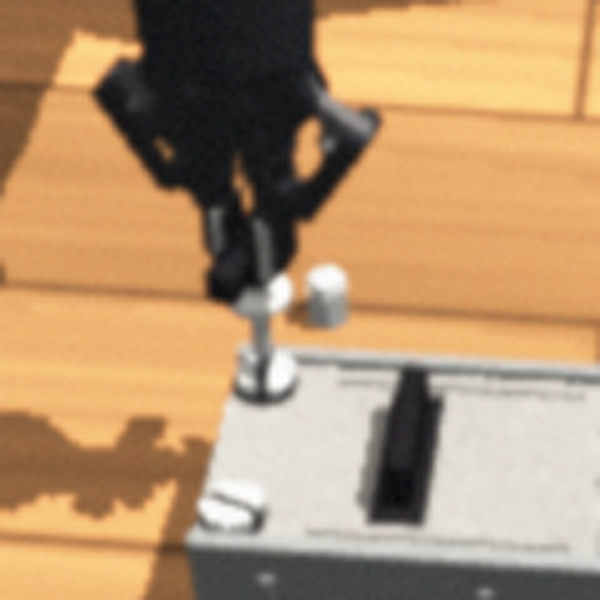

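>>> {"method": "arm_command", "body": {"deltas": [[0,0,0,0.04],[0,0,0,0.04],[0,0,0,0],[0,0,0,0]]}}

```text
time: 47.2
tool_pos: [0.5611, -0.1522, 0.1358]
tcp_rot: [-1.042, 1.439, -1.439]
wrist_force: [1.5, -1.6, -0.4]
width: 0.164
```

```bash
python3 st.py; python3 - <<'E'
from h import *
c=cam('scene'); save(c,'s14',(235,165,300,230),9)
E
```

```text
47.2 [ 0.5611 -0.1522  0.1358] toolx ang -1.888 F [ 1.5 -1.6 -0.4] T [-0.33  -0.287  0.351] 0.16399690621141275
```

View pics/s14.png

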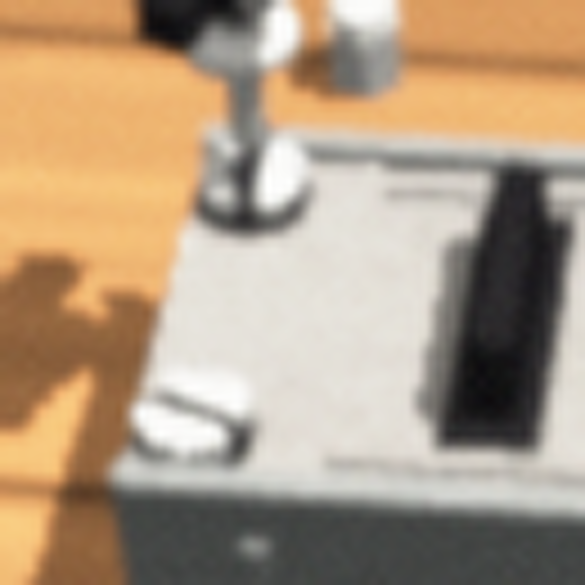

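>>> {"method": "arm_command", "body": {"deltas": [[0,0,0,0.04],[0,0,0,0],[0,0,0,0]]}}

```text
time: 47.62
tool_pos: [0.5611, -0.1522, 0.1358]
tcp_rot: [-1.019, 1.467, -1.467]
wrist_force: [1.9, -1.6, -0.1]
width: 0.163
```

```bash
python3 st.py
```

```text
47.625 [ 0.5611 -0.1522  0.1358] toolx ang -1.928 F [ 1.9 -1.6 -0.1] T [-0.387 -0.265  0.486] 0.16266564425726626
```

The torque climbs to 0.49 N·m, so that's the stop. I'll relax the turn and lift out.

>>> {"method": "arm_command", "body": {"deltas": [[0,0,0,-0.05],[0,0,0,-0.05],[0,0,0,-0.05],[0,0,0,0]]}}

```text
time: 48.12
tool_pos: [0.5611, -0.1522, 0.1358]
tcp_rot: [-1.103, 1.362, -1.361]
wrist_force: [1.3, -1.0, 0.4]
width: 0.167
```

```bash
python3 st.py
```

```text
48.125 [ 0.5611 -0.1522  0.1358] toolx ang -1.78 F [ 1.3 -1.   0.4] T [-0.305 -0.348  0.029] 0.16687100062588456
```

>>> {"method": "arm_command", "body": {"deltas": [[0,-0.005,0,0],[0,-0.01,0,0],[0,-0.015,0,0],[0,0,0,0],[0,0,0,0]]}}

```text
time: 48.75
tool_pos: [0.5612, -0.1521, 0.1662]
tcp_rot: [-1.103, 1.361, -1.361]
wrist_force: [-0.3, -0.7, -1.1]
width: 0.165
```

```bash
python3 st.py; python3 - <<'E'
from h import *
c=cam('wrist'); save(c,'w15',None,1.25); np.save('w15.npy',c)
c=cam('scene'); save(c,'s15',(210,110,330,230),5)
s=sensors.read_state();t=s['tool_pos'];R=Ro.from_rotvec(s['tcp_rot']).as_matrix();print(R.round(4).tolist())
E
```

```text
48.75 [ 0.5612 -0.1521  0.1662] toolx ang -1.7791 F [-0.3 -0.7 -1.1] T [-0.024 -0.027 -0.048] 0.16549098943338003
[[-0.2067, -0.0008, 0.9784], [-0.9784, 0.0003, -0.2067], [-0.0001, -1.0, -0.0008]]
```

View pics/w15.png

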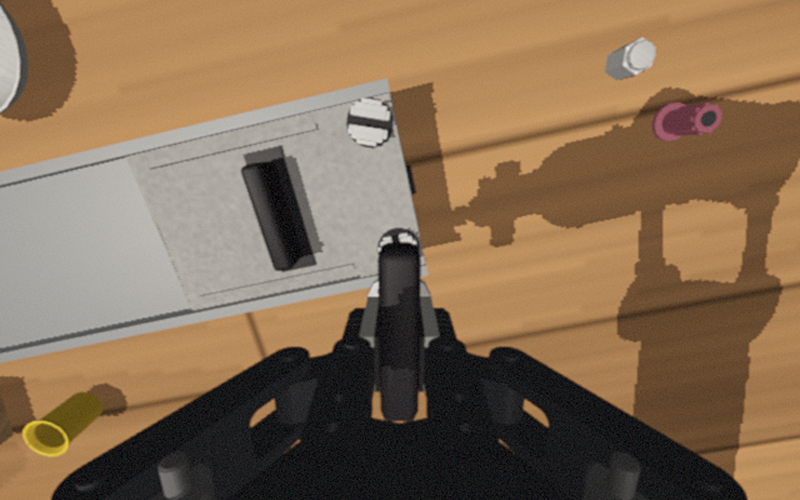

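View pics/s15.png

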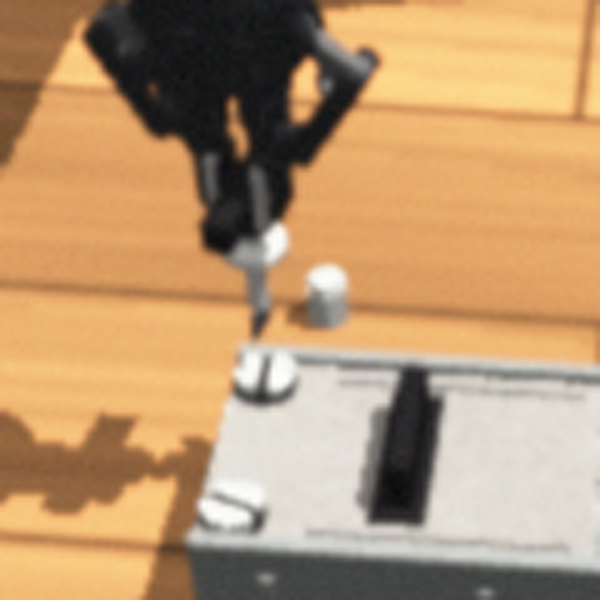

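The near slot now lies along the organizer's x, so it's locked. Far screw next.

>>> {"method": "arm_command", "body": {"deltas": [[0,-0.01,0,-0.177],[0,0,0,-0.177],[0,0,0,-0.177],[0,0,0,-0.177],[0,0,0,-0.177],[0,0,0,-0.177],[0,0,0,-0.177],[0,0,0,-0.177],[0.041,0,0.0158,0],[0.041,0,0.0158,0],[0,0.01,0,0],[0,0,0,0],[0,0,0,0]]}}

```text
time: 50.48
tool_pos: [0.6476, -0.1516, 0.1651]
tcp_rot: [-1.552, 0.287, -0.283]
wrist_force: [-0.4, -0.2, -1.6]
width: 0.165
```

```bash
python3 st.py
```

```text
50.475 [ 0.6476 -0.1516  0.1651] toolx ang -0.3632 F [-0.4 -0.2 -1.6] T [0.032 0.086 0.034] 0.16516618303849712
```

>>> {"method": "arm_command", "body": {"deltas": [[0.0005,0.01,0,0],[0,0.01,0,0],[0,0,0,0],[0,0,0,0]]}}

```text
time: 50.98
tool_pos: [0.6493, -0.1519, 0.1456]
tcp_rot: [-1.552, 0.285, -0.285]
wrist_force: [-0.3, 0.6, -0.9]
width: 0.164
```

```bash
python3 st.py
```

```text
50.975 [ 0.6493 -0.1519  0.1456] toolx ang -0.363 F [-0.3  0.6 -0.9] T [-0.011 -0.016  0.004] 0.1644467483942753
```

>>> {"method": "arm_command", "body": {"deltas": [[0,0.003,0,0],[0,0.003,0,0],[0,0,0,0]]}}

```text
time: 51.35
tool_pos: [0.6492, -0.1519, 0.1394]
tcp_rot: [-1.552, 0.285, -0.284]
wrist_force: [-0.5, 0.1, -0.7]
width: 0.164
```

>>> {"method": "arm_command", "body": {"deltas": [[0,0.002,0,0],[0,0.0015,0,0],[0,0,0,0]]}}

```text
time: 51.72
tool_pos: [0.6495, -0.152, 0.1362]
tcp_rot: [-1.552, 0.285, -0.285]
wrist_force: [-0.0, 0.2, 0.1]
width: 0.165
```

```bash
python3 st.py
```

```text
51.725 [ 0.6495 -0.152   0.1362] toolx ang -0.363 F [-0.   0.2  0.1] T [ 0.023 -0.048  0.009] 0.16504071913875248
```

>>> {"method": "arm_command", "body": {"deltas": [[0,0,0,0.05],[0,0,0,0.08],[0,0,0,0.1],[0,0,0,0.1],[0,0,0,0.1],[0,0,0,0.1],[0,0,0,0.1],[0,0,0,0.1],[0,0,0,0.1],[0,0,0,0.1],[0,0,0,0.1],[0,0,0,0.1],[0,0,0,0.1],[0,0,0,0.08],[0,0,0,0.08],[0,0,0,0.05],[0,0,0,0],[0,0,0,0]]}}

```text
time: 53.98
tool_pos: [0.6494, -0.1518, 0.1364]
tcp_rot: [-1.091, 1.378, -1.377]
wrist_force: [0.6, -0.9, -0.2]
width: 0.165
```

```bash
python3 st.py
```

```text
53.975 [ 0.6494 -0.1518  0.1364] toolx ang -1.8021 F [ 0.6 -0.9 -0.2] T [0.167 0.031 0.09 ] 0.16529436492768046
```

>>> {"method": "arm_command", "body": {"deltas": [[0,0,0,0.04],[0,0,0,0.03],[0,0,0,0],[0,0,0,0]]}}

```text
time: 54.48
tool_pos: [0.6495, -0.1519, 0.1364]
tcp_rot: [-1.051, 1.428, -1.428]
wrist_force: [-0.3, 0.1, 0.7]
width: 0.164
```

```bash
python3 st.py
```

```text
54.475 [ 0.6495 -0.1519  0.1364] toolx ang -1.8723 F [-0.3  0.1  0.7] T [0.284 0.154 0.266] 0.16448170125775605
```

>>> {"method": "arm_command", "body": {"deltas": [[0,0,0,0.04],[0,0,0,0.02],[0,0,0,0],[0,0,0,0]]}}

```text
time: 54.98
tool_pos: [0.6494, -0.1519, 0.1363]
tcp_rot: [-1.016, 1.47, -1.47]
wrist_force: [-1.7, 1.3, 1.5]
width: 0.162
```

```bash
python3 st.py
```

```text
54.975 [ 0.6494 -0.1519  0.1363] toolx ang -1.9324 F [-1.7  1.3  1.5] T [0.248 0.187 0.421] 0.16159276726814878
```

>>> {"method": "arm_command", "body": {"deltas": [[0,0,0,-0.05],[0,0,0,-0.05],[0,0,0,-0.05],[0,0,0,0],[0,-0.005,0,0],[0,-0.01,0,0],[0,-0.015,0,0],[0,-0.025,0,0],[0,-0.025,0,0],[0,0,0,0],[0,0,0,0]]}}

```text
time: 56.35
tool_pos: [0.6493, -0.152, 0.2161]
tcp_rot: [-1.101, 1.364, -1.364]
wrist_force: [0.2, 0.7, -2.4]
width: 0.165
```

```bash
python3 st.py; python3 - <<'E'
from h import *
c=cam('wrist'); save(c,'w16',None,1.25); np.save('w16.npy',c)
c=cam('scene'); save(c,'s16',(210,110,330,230),5)
E
```

```text
56.35 [ 0.6493 -0.152   0.2161] toolx ang -1.7832 F [ 0.2  0.7 -2.4] T [-0.03   0.016 -0.004] 0.1646907290501052
```

View pics/w16.png

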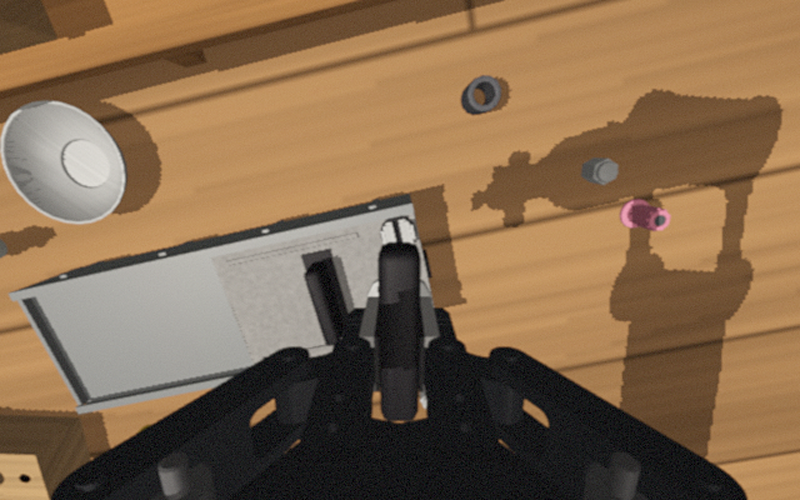

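View pics/s16.png

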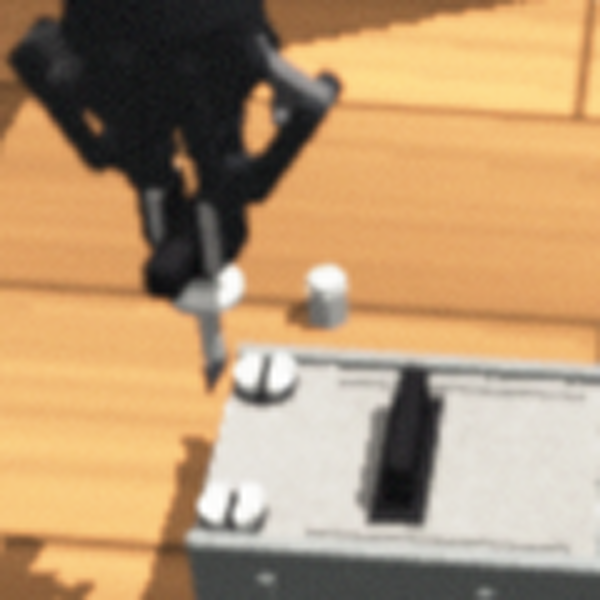

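Both slots now lie along x. Time to return the driver.

>>> {"method": "arm_command", "body": {"deltas": [[0,0,0,-0.1],[-0.0477,0,-0.0233,0],[-0.0477,0,-0.0233,0],[-0.0477,0,-0.0233,0],[-0.0477,0,-0.0233,0],[-0.0477,0,-0.0233,0],[-0.0477,0,-0.0233,0],[-0.0477,0,-0.0233,0],[-0.0477,0,-0.0233,0],[-0.0477,0,-0.0233,0],[-0.0477,0,-0.0233,0],[0,0,0,0],[0,0,0,0],[0,0,0,0]]}}

```text
time: 58.2
tool_pos: [0.4716, 0.3468, 0.2157]
tcp_rot: [-1.155, 1.292, -1.293]
wrist_force: [-0.5, -0.0, -0.6]
width: 0.166
```

```bash
python3 st.py; python3 - <<'E'
from h import *
c=cam('wrist'); save(c,'w17',None,1.25); np.save('w17.npy',c)
c=cam('scene'); save(c,'s17',(400,60,560,220),4)
s=sensors.read_state();t=s['tool_pos'];print((proj(c,t+[0,0,-.0694])-[400,60])*4,(proj(c,t*[1,1,0]+[0,0,.056])-[400,60])*4)
E
```

```text
58.2 [0.4716 0.3468 0.2157] toolx ang -1.6843 F [-0.5 -0.  -0.6] T [-0.029  0.    -0.057] 0.1657109975596274
[294.42006045 354.22158139] [256.01364682 466.88680122]
```

View pics/w17.png

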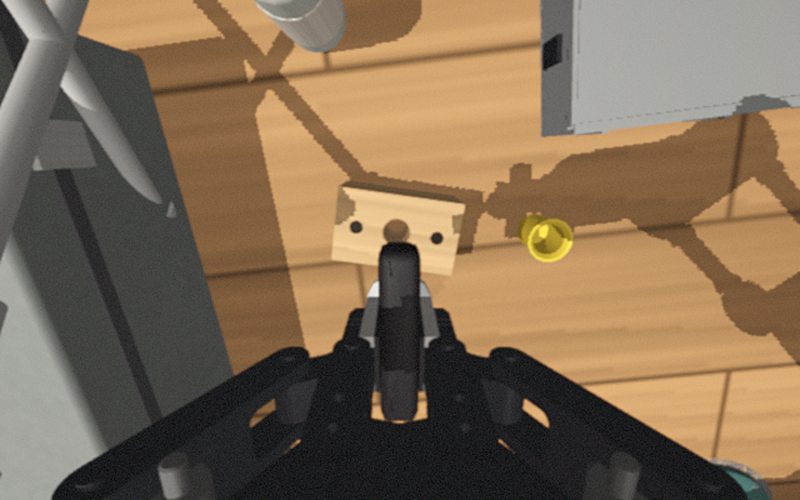

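View pics/s17.png

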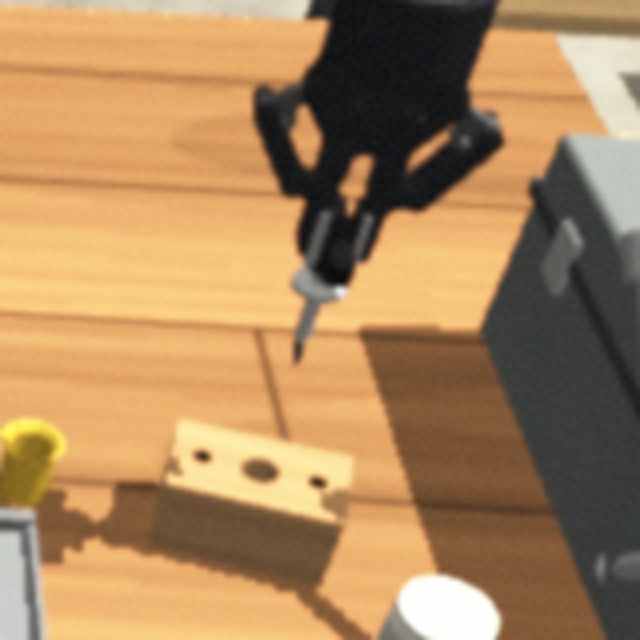

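```bash
python3 - <<'E'
from h import *
c=np.load('w17.npy',allow_pickle=True).item()
print(ray(c,396.5/1.25,231/1.25,.056)); 
a=ray(c,357/1.25,227/1.25,.056);b=ray(c,437/1.25,238/1.25,.056);print((a+b)/2)
S=cam('scene');print(ray(S,400+260/4,60+470/4,.056))
for p in((203,456),(318,482)):print(ray(S,400+p[0]/4,60+p[1]/4,.056))
E
python3 st.py
```

```text
[0.4712286  0.34855353 0.056     ]
[0.46978195 0.34811044 0.056     ]
[0.47455763 0.34894304 0.056     ]
[0.46461608 0.31462747 0.056     ]
[0.48238379 0.38367731 0.056     ]
58.35 [0.4718 0.347  0.2162] toolx ang -1.6848 F [-0.5 -0.3 -1. ] T [ 0.011  0.027 -0.02 ] 0.1631478663655837
```

>>> {"method": "arm_command", "body": {"deltas": [[-0.0014,0.02,-0.0006,0],[0,0.03,0,0],[0,0.03,0,0],[0,0,0,0],[0,0,0,0]]}}

```text
time: 58.98
tool_pos: [0.4712, 0.3496, 0.1364]
tcp_rot: [-1.154, 1.292, -1.292]
wrist_force: [0.3, -0.4, -0.5]
width: 0.161
```

>>> {"method": "arm_command", "body": {"deltas": [[0,0.006,0,0],[0,0.006,0,0],[0,0.004,0,0],[0,0,0,0]]}}

```text
time: 59.48
tool_pos: [0.4706, 0.3494, 0.1198]
tcp_rot: [-1.155, 1.292, -1.291]
wrist_force: [0.5, 0.3, -0.9]
width: 0.161
```

>>> {"method": "arm_command", "body": {"deltas": [[0,0.005,0,0],[0,0.005,0,0],[0,0,0,0]]}}

```text
time: 59.85
tool_pos: [0.4704, 0.3493, 0.1095]
tcp_rot: [-1.155, 1.292, -1.291]
wrist_force: [-0.1, 0.1, -1.4]
width: 0.161
```

In the hole with no contact force. Continuing down to .0765.

>>> {"method": "arm_command", "body": {"deltas": [[0,0.01,0,0],[0,0.01,0,0],[0,0.008,0,0],[0,0.003,0,0],[0,0,0,0],[0,0,0,0]]}}

```text
time: 60.6
tool_pos: [0.4712, 0.3498, 0.0797]
tcp_rot: [-1.153, 1.291, -1.291]
wrist_force: [-0.0, 1.2, -1.3]
width: 0.168
```

>>> {"method": "arm_command", "body": {"deltas": [[0,0.002,0,0],[0,0.001,0,0],[0,0,0,0],[0,0,0,0]]}}

```text
time: 61.1
tool_pos: [0.4709, 0.3496, 0.0763]
tcp_rot: [-1.154, 1.291, -1.291]
wrist_force: [0.5, 0.0, -0.8]
width: 0.164
```

>>> {"method": "arm_command", "body": {"deltas": [[0,0.001,0,0],[0,0,0,0]]}}

```text
time: 61.35
tool_pos: [0.471, 0.3497, 0.0755]
tcp_rot: [-1.154, 1.291, -1.291]
wrist_force: [-0.1, 0.7, 0.1]
width: 0.168
```

>>> {"method": "arm_command", "body": {"deltas": [[0,0,0,0],[0,0,0,0],[0,0,0,0],[0,0,0,0],[0,-0.01,0,0],[0,-0.03,0,0],[0,-0.04,0,0],[0,-0.04,0,0],[0,-0.04,0,0],[0,0,0,0],[0,0,0,0]], "fingers": 0.06}}

```text
time: 62.72
tool_pos: [0.4708, 0.3495, 0.2355]
tcp_rot: [-1.154, 1.291, -1.291]
wrist_force: [0.6, 0.1, 0.9]
width: 0.698
```

>>> {"method": "arm_command", "body": {"deltas": [[0.05,0,-0.01,0],[0.05,0,-0.01,0],[0.05,0,-0.01,0],[0,0,0,0],[0,0,0,0]]}}

```text
time: 63.35
tool_pos: [0.424, 0.2039, 0.2344]
tcp_rot: [-1.155, 1.293, -1.291]
wrist_force: [-0.1, 0.6, 0.2]
width: 0.702
```

```bash
python3 st.py; python3 - <<'E'
from h import *
c=cam('scene'); save(c,'s18',(150,130,520,290),2.1)
save(c,'s18c',(230,160,320,230),8); save(c,'s18d',(420,130,510,220),6)
c=cam('top'); save(c,'t18',(160,120,480,260),2.4)
E
```

```text
63.35 [0.424  0.2039 0.2344] toolx ang -1.6837 F [-0.1  0.6  0.2] T [-0.006 -0.017  0.027] 0.7015878002583764
```

View pics/s18.png

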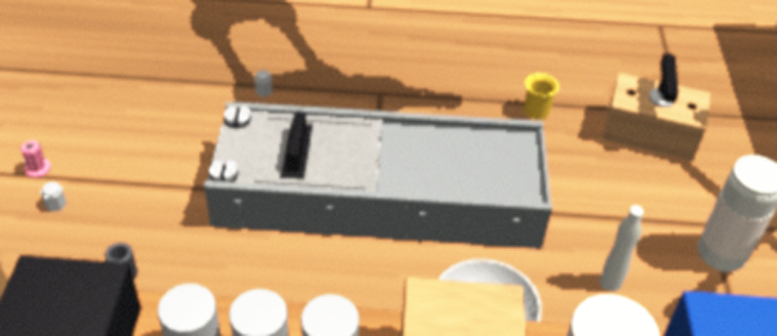

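View pics/s18c.png

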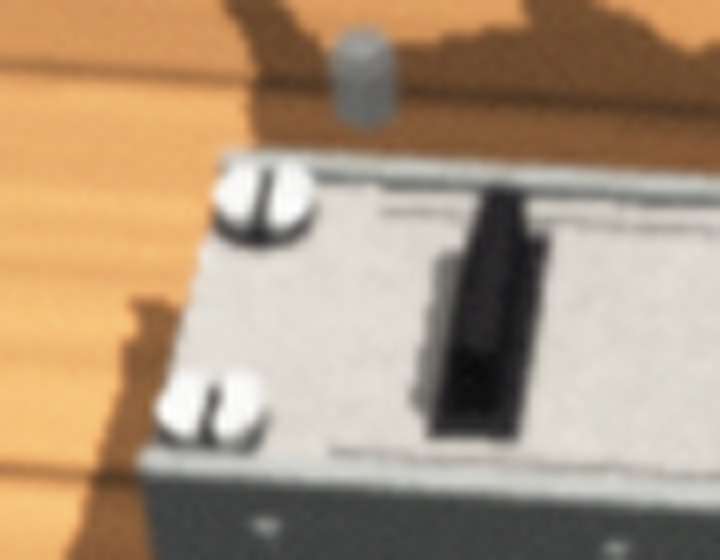

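View pics/s18d.png

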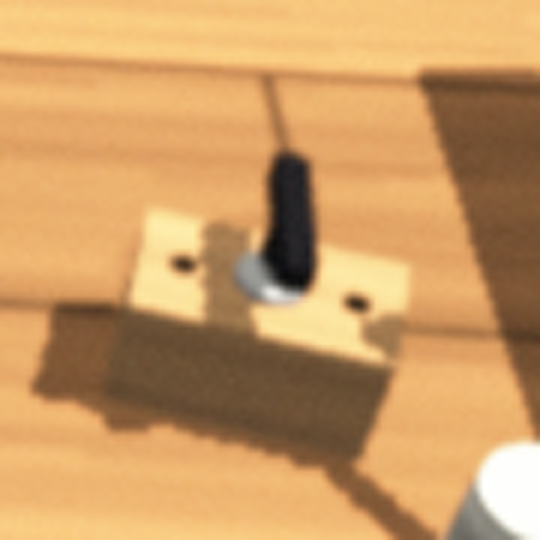

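View pics/t18.png

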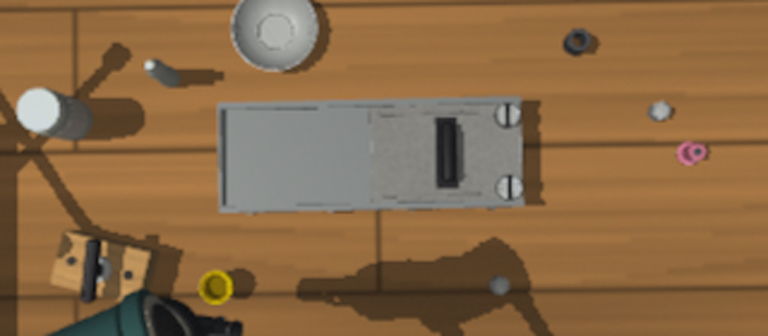

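The driver stands with its collar on the block and the lid is shut. One close check of the screws before I hand in.

>>> {"method": "arm_command", "body": {"deltas": [[0.047,0.006,0.0226,0],[0.047,0.006,0.0226,0],[0.047,0.006,0.0226,0],[0.047,0.006,0.0226,0],[0.047,0.006,0.0226,0],[0.047,0.006,0.0226,0],[0.047,0.006,0.0226,0],[0,0,0,-0.113],[0,0,0,0],[0,0,0,0]]}}

```text
time: 64.7
tool_pos: [0.545, -0.1399, 0.1929]
tcp_rot: [-1.21, 1.209, -1.208]
wrist_force: [-0.2, -0.2, 0.1]
width: 0.701
```

```bash
python3 st.py; python3 - <<'E'
from scr import *
c=cam('wrist'); save(c,'w19',None,1.25)
p={'near':(.5615,-.152),'far':(.648,-.152)}
for n in p:
  try: print(screws(c,{n:p[n]}))
  except Exception as e: print(e)
E
cd pics; python3 -c "
import cv2;cv2.imwrite('rect2.png',cv2.hconcat([cv2.resize(cv2.imread('rect_near.png'),(390,390)),cv2.resize(cv2.imread('rect_far.png'),(390,390))]))"
```

```text
64.7 [ 0.545  -0.1399  0.1929] toolx ang -1.5703 F [-0.2 -0.2  0.1] T [ 0.042  0.026 -0.062] 0.700976801481606
[ 48. 105. 159. 186. 196.]
{'near': (array([ 0.561375, -0.152   ]), 13.741499900817871, np.float32(1.5668033), array([ 0.5613507 , -0.15199715], dtype=float32), 2)}
[ 49.  90. 156. 187. 194.]
{'far': (array([ 0.649625  , -0.15134559]), 13.652853965759277, np.float32(1.5658075), array([ 0.6497416 , -0.15142861], dtype=float32), 2)}
```

View pics/rect2.png

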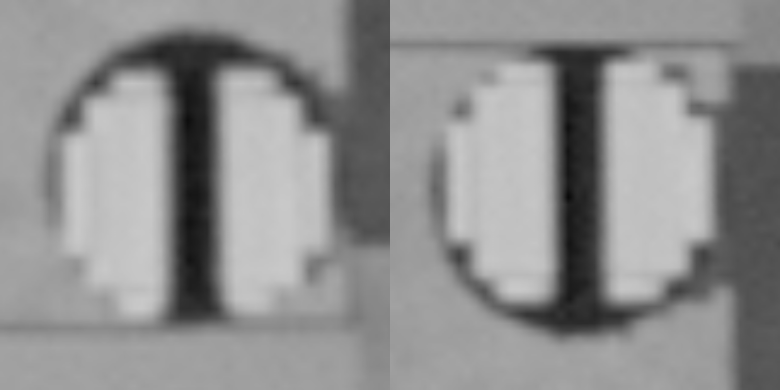

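Both slots measure 1.566–1.567 rad, and neither head has moved since the lid was shut. Handing in.

```bash
python3 -c "
from workcell import job
print(job.finish_job())"
```

```text
the job is handed in; nothing more can be done
None
```

I did the whole job in the order asked and handed it in at about 65 s of the 210 s limit. None of my last checks failed or disagreed.

- **Lid opened:** I slid it by the grip to its end stop. It started about 12 mm open.
- **Locks:** There were two chrome wheel locks on the bench, and I saw no third. One is upright in bay 1 and the other in bay 2, so they don't touch. I never touched the pink one or the hex nuts, and both showed where they started in the last top view.
- **Lid shut:** It travelled 0.182 m back to its stop, and the push force there rose to 32 N.
- **Screws:** I turned both clockwise with the driver until the torque rose to 0.4–0.5 N·m. A final wrist picture measured the slots at 1.567 rad (near) and 1.566 rad (far), against a stop of 1.571 rad.
- **Driver:** It is upright in the block hole with its collar on the block. The gripper was clear of everything at hand-in.

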